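# Re-balance a centrifuge rotor

## Task

This swing-out rotor has been loaded out of balance: rearrange the tube inserts in its four buckets so that each sample insert hangs straight opposite its own counterweight, the purple-capped one opposite the purple one with white caps and the yellow-capped one opposite the yellow one with white caps. The blue insert is not part of this run and must end up standing in the grey waiting holder on the tray; the clear half of the tray is free for setting an insert down on the way. Keep the inserts upright, set them down without dropping them, and leave every one fully seated.

Things in the scene. Friction and masses are not known exactly. Their poses are not given: they have to be found in the camera images.
- purple_sample_mid (a point): Purple block and knob, PURPLE caps. Loose tube insert, 0.18 to 0.33 kg: round block 62 mm across, 50 mm high, on it four capped tubes (cap tops 93 mm above the underside) and, in the middle, an upright round lifting knob 24 mm across, 100 to 140 mm above the underside. This point: on its axis half-way up, 70 mm above the underside, 50 mm below the knob's middle; z up; yaw has no meaning.
- purple_counter_mid (a point): Purple block and knob, WHITE caps: counterweight. Loose tube insert, 0.18 to 0.33 kg: round block 62 mm across, 50 mm high, on it four capped tubes (cap tops 93 mm above the underside) and, in the middle, an upright round lifting knob 24 mm across, 100 to 140 mm above the underside. This point: on its axis half-way up, 70 mm above the underside, 50 mm below the knob's middle; z up; yaw has no meaning.
- yellow_sample_mid (a point): Yellow block and knob, YELLOW caps. Loose tube insert, 0.18 to 0.33 kg: round block 62 mm across, 50 mm high, on it four capped tubes (cap tops 93 mm above the underside) and, in the middle, an upright round lifting knob 24 mm across, 100 to 140 mm above the underside. This point: on its axis half-way up, 70 mm above the underside, 50 mm below the knob's middle; z up; yaw has no meaning.
- yellow_counter_mid (a point): Yellow block and knob, WHITE caps: counterweight. Loose tube insert, 0.18 to 0.33 kg: round block 62 mm across, 50 mm high, on it four capped tubes (cap tops 93 mm above the underside) and, in the middle, an upright round lifting knob 24 mm across, 100 to 140 mm above the underside. This point: on its axis half-way up, 70 mm above the underside, 50 mm below the knob's middle; z up; yaw has no meaning.
- blue_sample_mid (a point): Blue block, knob and caps. Loose tube insert, 0.18 to 0.33 kg: round block 62 mm across, 50 mm high, on it four capped tubes (cap tops 93 mm above the underside) and, in the middle, an upright round lifting knob 24 mm across, 100 to 140 mm above the underside. This point: on its axis half-way up, 70 mm above the underside, 50 mm below the knob's middle; z up; yaw has no meaning.
- bucket0: Open round steel bucket on the fixed rotor, opposite bucket2; four alike, axes 110 mm from the rotor's middle (opposite ones 220 mm apart, neighbours 156). Origin: middle of its underside, 10 mm above the bench; x points away from the rotor's middle, z up. Inner floor 6 mm and rim 61 mm above the origin, 78 mm across inside, wall 4. The rotor's hub is 104 mm high.
- bucket1: Open round steel bucket on the fixed rotor, opposite bucket3; four alike, axes 110 mm from the rotor's middle (opposite ones 220 mm apart, neighbours 156). Origin: middle of its underside, 10 mm above the bench; x points away from the rotor's middle, z up. Inner floor 6 mm and rim 61 mm above the origin, 78 mm across inside, wall 4. The rotor's hub is 104 mm high.
- bucket2: Open round steel bucket on the fixed rotor, opposite bucket0; four alike, axes 110 mm from the rotor's middle (opposite ones 220 mm apart, neighbours 156). Origin: middle of its underside, 10 mm above the bench; x points away from the rotor's middle, z up. Inner floor 6 mm and rim 61 mm above the origin, 78 mm across inside, wall 4. The rotor's hub is 104 mm high.
- bucket3: Open round steel bucket on the fixed rotor, opposite bucket1; four alike, axes 110 mm from the rotor's middle (opposite ones 220 mm apart, neighbours 156). Origin: middle of its underside, 10 mm above the bench; x points away from the rotor's middle, z up. Inner floor 6 mm and rim 61 mm above the origin, 78 mm across inside, wall 4. The rotor's hub is 104 mm high.
- nest (a point): Waiting holder: grey round cup fixed on one half of a flat white tray (250 x 130 mm). This point: middle of its inner floor, 16 mm above the bench; 78 mm across inside, rim 40 mm above this point, z up. The tray's other half is clear and flat: its middle lies 125 mm along this frame's +x, its surface 12 mm lower than this point (4 mm above the bench).

How it is judged:
By the outcome, as a careful person would: the job done as asked, in the order asked, and still so for the second after the job is handed in, with the robot touching nothing.
It also fails if it takes over 99 s, if anything falls off the work surface, if the arm or the gripper's body presses on something with over 40 N, if the wrist force passes 120 N, or if a joint passes its speed limit or range.

## Robot

A 7-joint arm with a two-finger parallel gripper is mounted at the origin on the work surface. World frame = base frame: x ahead of the robot, y to its left, z up, the work surface at z = 0. Lengths are in mm, angles in rad, forces in N, time in s.
With the tool pointing down it reaches from about 425 to 875 mm from the base axis. Payload 9.9 kg.
Tool frame: the origin (TCP) lies midway between the tips of the shut fingers; the grasp point (between the pads) lies 19 mm behind it; z points along the fingers, y is the direction in which the jaws open and shut (so a half turn about z gives the same grasp; the last joint's range is limited). The gripper opens to 85 mm and grips with 20 to 120 N. Pads are 22 mm wide; open, the fingers measure 114 mm over their backs; the gripper's body (76 mm by 85 mm) begins 54 mm behind the grasp point. The pads swing forward as they close: fully open they stand 13 mm farther back than shut.
Start: joints at [-1.34, 0.576, 0.025, 1.437, -0.015, 1.129, -0.057], TCP at [208.99, 641.835, 231.289] pointing down, gripper open.
Joint ranges: [-2.76, 2.76], [-0.34, 2.15], [-1.52, 1.57], [0.19, 2.46], [-1.09, 4.23], [0.17, 1.99], [-2.82, 2.82]. Speed limits (rad/s): [2.22, 2.22, 3.01, 3.01, 3.14, 3.14, 3.14].

## Interface

Orientations are given as a 3x3 rotation matrix whose columns are the frame's x, y, z axes.
In Python, from plant import observe, read_camera, hand_in gives the robot as it stands.
- The arm moves only by the tool play_rows, never from a script. Its argument "series" is a list of rows, each an object with "linear": the shift along the tool's x, y, z as a fraction of full scale, a list of three; "rotation": the turn, a rotation vector about the tool's x, y, z as a fraction of full scale, a list of three. A call has 1 to 12 rows; each row is the pose to reach, as a shift and turn from the pose measured when the call began, along the tool's axes at that moment, turning the shorter way round; what a row does not reach only later rows make up. Full scale, the value 1, is 0.08 m for a shift and 180 degrees for a turn. A row lasts 1/12 s, in which the tool goes at most 41.7 mm and 7.16 degrees, less where a joint would pass 70% of its speed; a pose out of reach is approached as far as the arm can. A call with a number of a shift or a turn outside -1 to 1 is refused whole. A call with a gripper value outside its range is refused whole. "fingers" is the opening, from -1 (shut) to 1 (fully open), set as the call begins (left out, the last holds). The fingers move at their own pace and stop on an object; "newtons" is the grip in N (left out, the last holds). Time passes only in rows, so rows that repeat a pose let the fingers close. It gives the time, the measured TCP pose, the force and the opening at its end, in the units of the state.
- observe(): the state, without advancing time (a new reading comes with each control period).
- read_camera(name): name is "scene" or "top" or "wrist"; returns a dict with "color" (480x640x3 uint8, red, green, blue), "z_map" (480x640 float32, mm along the optical axis (not along the pixel's ray), 0 where there is no reading), "mtx" (3x3 intrinsics, pixels), "R" (3x3) and "t" (3): a world point X has camera coordinates R X + t. Camera axes: x right, y down, z forward; pixel columns grow to the right and rows downward; lengths in mm; the calibration is good to about 2 mm. A picture is of the moment at which its call begins.
- hand_in(): hands the job in, once; it reports no verdict.
The state is a dict: "t": time; "joints": joint angles; "joint_vel": joint speeds; "joint_torque": joint torques, N m; "tcp_pos": TCP position; "orientation": TCP orientation; "wrist_force": force on the tool from outside, world axes, zero at the start; "wrist_torque": the same for the moment, N m; "width": finger opening in mm.
Only numpy, scipy, OpenCV 4.12 (cv2) and the standard library are available. Lean on these libraries where they do the work, as an engineer would, in place of code of your own. Each camera call takes 0.05 s, during which the arm holds its last target.

## Working session

There is one attempt and no reset: what is moved stays moved. The work goes in short steps, Python scripts to look and compute and a tool call to move; the robot and the scene stay as the last step left them, time stands still between calls to the robot, and variables do not carry over. Pictures are saved under pics/ and viewed, and the job is handed in when it is done.

Besides the shell and the picture viewer there is one more tool, called after "Call:" as a command line: name --argument value ..., lists and objects as JSON in quotes. play_rows: Moves the arm, as the interface text tells. Its arguments: {"type":"object","properties":{"series":{"type":"array"},"fingers":{"type":"number"},"newtons":{"type":"number"}},"required":["series"]}

```bash
ls; mkdir -p pics
python3 - <<'E'
from plant import observe, read_camera
import cv2
s=observe();print({k:(v if not hasattr(v,'round') else v) for k,v in s.items()})
for n in ['scene','top','wrist']:
    c=read_camera(n);cv2.imwrite(f'pics/{n}0.png',c['color'][:,:,::-1]);print(n,c['mtx'],c['R'],c['t'])
E
```

```text
pics
{'t': 0.0, 'joints': array([-1.33978444,  0.57656837,  0.02483902,  1.43788342, -0.01501251,
        1.1290088 , -0.05649232]), 'joint_vel': array([-2.29354177e-03,  2.47904731e-05,  9.62195452e-04,  3.46209744e-04,
       -8.61476824e-04, -2.27086737e-04, -7.28697968e-05]), 'joint_torque': array([ 8.21068425e-04, -7.65750146e+01,  2.25039549e+00, -2.85976964e+01,
        1.53010892e-02,  1.22576419e-02, -6.25028562e-07]), 'tcp_pos': array([208.85478617, 641.40739157, 230.42685229]), 'orientation': array([[-9.50867355e-01,  3.09598242e-01, -4.49497743e-04],
       [ 3.09598560e-01,  9.50865974e-01, -1.62239042e-03],
       [-7.48771131e-05, -1.68184194e-03, -9.99998583e-01]]), 'wrist_force': array([-0.29457237,  0.39113075,  0.61918697]), 'wrist_torque': array([-0.02144672, -0.00936306, -0.00511627]), 'width': 85.22234739137917}
scene [[530.81951219   0.         314.01009894]
 [  0.         530.81951219 248.63562932]
 [  0.           0.           1.        ]] [[ 0.64876918  0.76095902  0.00631873]
 [ 0.46072741 -0.3861657  -0.79912847]
 [-0.60566394  0.52136113 -0.60112708]] [-311.69159339 -171.04951598 1332.81919312]
top [[463.50893699   0.         316.31110526]
 [  0.         463.50893699 242.14920111]
 [  0.           0.           1.        ]] [[ 0.02497007 -0.99937828 -0.02489076]
 [-0.98138351 -0.0197624  -0.19103889]
 [ 0.19042822  0.02919763 -0.98126683]] [-18.14247407 496.57947969 997.91136476]
wrist [[396.88540847   0.         317.34861552]
 [  0.         396.88540847 238.52796155]
 [  0.           0.           1.        ]] [[ 0.30983581  0.9507895  -0.00104224]
 [ 0.89857305 -0.2924613   0.32715876]
 [ 0.3107543  -0.10230203 -0.94496881]] [-674.71904158  -42.65022755  380.6936937 ]
```

View pics/scene0.png

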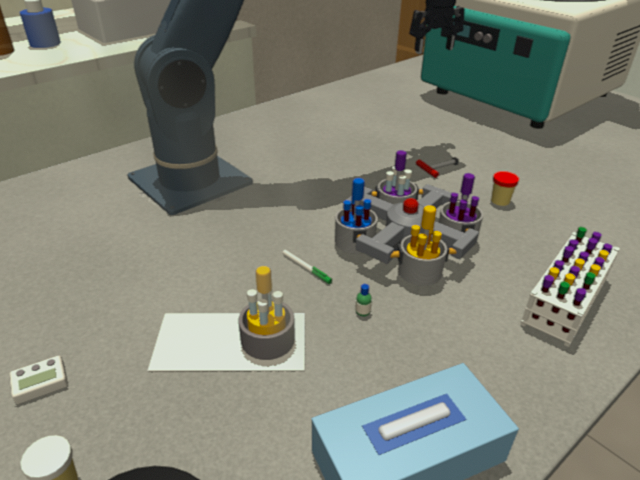

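View pics/top0.png

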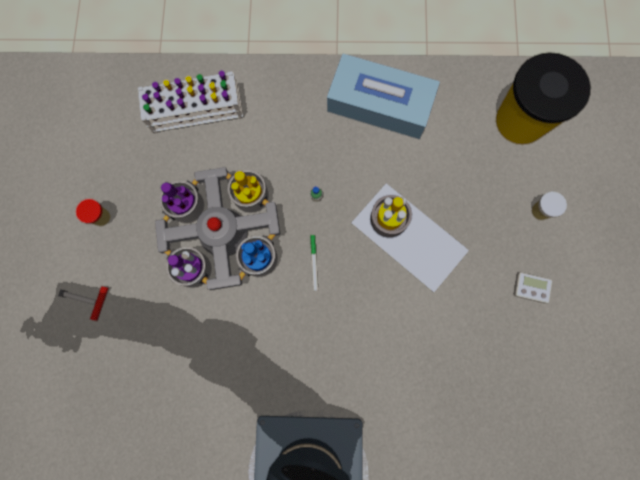

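View pics/wrist0.png

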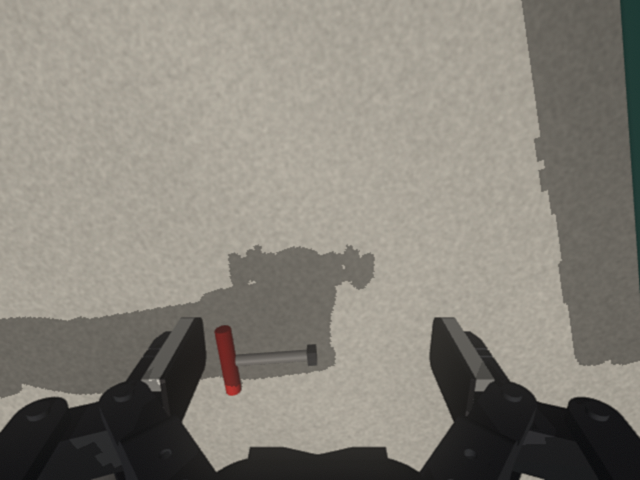

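The top view shows purple sample (180,198), yellow sample (246,189), blue (256,256), purple counter (185,266) and the yellow counter in the nest (391,215). The clear tray half is around (430,255). Next I'll measure the knobs, rims and tray from the point clouds.

```bash
cat > h.py <<'E'
import numpy as np, cv2
from plant import observe, read_camera
def cloud(c):
    z=c['z_map'].astype(float);v,u=np.indices(z.shape);K=c['mtx']
    P=np.stack([(u-K[0,2])/K[0,0]*z,(v-K[1,2])/K[1,1]*z,z],-1)
    W=(P-c['t'])@c['R']; W[z<=0]=np.nan
    return W
def ray_plane(c,u,v,h):
    d=np.linalg.inv(c['mtx'])@np.array([u,v,1.]);d=c['R'].T@d;o=-c['R'].T@c['t']
    return o+d*(h-o[2])/d[2]
def circ(p):
    A=np.c_[2*p,np.ones(len(p))];s=np.linalg.lstsq(A,(p**2).sum(1),rcond=None)[0]
    return s[:2],np.sqrt(s[2]+s[:2]@s[:2])
E
python3 - <<'E'
from h import *
for n in ['top','scene']:
    c=read_camera(n);W=cloud(c);hsv=cv2.cvtColor(c['color'],cv2.COLOR_RGB2HSV)
    m=((W[...,2]>146)&(W[...,2]<166)&(W[...,0]>350)&(W[...,0]<800)&(W[...,1]>-350)&(W[...,1]<450)).astype(np.uint8)
    k,l,st,ce=cv2.connectedComponentsWithStats(m)
    print(n)
    for i in range(1,k):
        if st[i,4]<8: continue
        p=W[l==i]; t=p[p[:,2]>152]
        q=np.median(hsv[l==i],0)
        print(st[i,:5],ce[i].round(1),'top',np.nanmean(p,0).round(1),p.max(0).round(1),p.min(0).round(1),ray_plane(c,*ce[i],156).round(1),q)
    # rims
    m=((W[...,2]>66)&(W[...,2]<76)&(hsv[...,1]<60)).astype(np.uint8)
    m2=((W[...,2]>51)&(W[...,2]<61)&(hsv[...,1]<60)).astype(np.uint8)
    for nm,mm in (('b',m),('n',m2)):
        k,l,st,ce=cv2.connectedComponentsWithStats(mm,connectivity=8)
        for i in range(1,k):
            if st[i,4]<25: continue
            p=W[l==i][:,:2]; print(nm,st[i],p.mean(0).round(1),[np.round(a,1) for a in circ(p)])
E
```

```text
top
[234 171  13  12 109] [239.7 176.3] top [612.9 153.3 154.6] [625.2 165.7 159.8] [603.2 141.5 146.1] [612.5 153.  156. ] [ 27. 255. 163.]
[161 183  12  12 106] [166.3 188. ] top [584.9 305.7 154.5] [596.4 317.6 159. ] [574.3 294.9 146.1] [584.4 305.1 156. ] [141. 179. 124.]
[392 197  12  12 109] [397.7 202.1] top [ 562.8 -174.5  154.9] [ 575.1 -163.4  161.4] [ 552.3 -185.9  146.4] [ 562.4 -174.4  156. ] [ 27. 255. 167.]
[244 243  11  12 109] [249.  248.3] top [460.6 125.7 154.7] [471.8 136.2 160.9] [450.  115.6 146.9] [460.4 125.4 156. ] [105. 211. 161.]
[168 255  13  12 117] [173.5 260.4] top [432.7 277.7 154.4] [444.  289.2 161.1] [421.3 267.2 146.1] [432.5 277.1 156. ] [141. 168. 124.]
b [340  54  15   8  31] [942.8 -67.1] [array([934.4, -69. ]), np.float64(13.7)]
b [375  65  12   9  25] [ 911.6 -151.4] [array([ 909.9, -150. ]), np.float64(10.1)]
b [387  67  24  14  76] [ 902.9 -190.2] [array([ 893.8, -187.7]), np.float64(20.9)]
b [ 138   72  100   50 1829] [831.6 304.1] [array([843.2, 305.3]), np.float64(74.9)]
b [412  74  14   8  38] [ 891.  -235.7] [array([ 892.1, -236.4]), 
[... 4277 characters left out ...]
[552.9 159.7] [array([593. , 160.4]), np.float64(44.5)]
n [441 236  13  10  47] [622.  220.8] [array([621.2, 221.9]), np.float64(7.9)]
n [455 236  24  22  81] [660.8 228.8] [array([620.2, 230.4]), np.float64(46.8)]
n [356 243  35  19 145] [552.9  83.7] [array([546.5, 113.9]), np.float64(37.6)]
n [399 256  47  15 185] [636.1 126.2] [array([614.5, 155.5]), np.float64(43.9)]
n [528 300   7   6  28] [823.3 189.6] [array([823. , 191.7]), np.float64(4.1)]
n [239 302  56  39 505] [ 580.3 -183.9] [array([ 567.1, -176.1]), np.float64(42.5)]
n [573 320   8   6  26] [898.1 203.2] [array([897.8, 205. ]), np.float64(3.8)]
n [ 38 448  35  32 123] [ 616.9 -526.6] [array([ 593. , -532.2]), np.float64(28.0)]
```

```bash
cat >> h.py <<'E'
def to(x,y,z,s=None):
    """fractions for tool x=-X,y=+Y,z=down target"""
    s=s or observe(); R=s['orientation']
    d=R.T@(np.array([x,y,z])-s['tcp_pos'])/80
    Rt=np.diag([-1.,1,-1]); rv=cv2.Rodrigues(R.T@Rt)[0].ravel()/np.pi
    print('t %.2f'%s['t'],'tcp',s['tcp_pos'].round(1),'lin',d.round(3),'rot',rv.round(4),'w %.1f'%s['width'],'F',s['wrist_force'].round(1))
E
python3 - <<'E'
from h import *
c=read_camera('top');hsv=cv2.cvtColor(c['color'],cv2.COLOR_RGB2HSV);W=cloud(c)
m=((hsv[...,1]<40)&(hsv[...,2]>165)&(W[...,2]<12)).astype(np.uint8)
k,l,st,ce=cv2.connectedComponentsWithStats(m)
for i in range(1,k):
    if st[i,4]>1500:
        pts=np.argwhere(l==i)[:,::-1]
        p=np.array([ray_plane(c,u,v,4)[:2] for u,v in pts],np.float32)
        r=cv2.minAreaRect(p);print(st[i],r,cv2.boxPoints(r).round(0).tolist())
to(461,126,231)
E
```

```text
[   0    0   78   39 2903] ((1090.8385009765625, 749.5690307617188), (112.73477935791016, 210.88943481445312), 0.29293665289878845) [[1034.0, 855.0], [1035.0, 644.0], [1148.0, 644.0], [1147.0, 855.0]]
[  76    0   88   40 3255] ((1090.9246826171875, 526.4871826171875), (114.84365844726562, 222.873779296875), 0.29292821884155273) [[1033.0, 638.0], [1034.0, 415.0], [1149.0, 415.0], [1148.0, 638.0]]
[ 162    0   88   41 3399] ((1090.837646484375, 297.57232666015625), (117.35806274414062, 224.44119262695312), 0.2929215729236603) [[1032.0, 409.0], [1033.0, 185.0], [1150.0, 186.0], [1149.0, 410.0]]
[ 250    0   87   41 3504] ((1092.218994140625, 69.37501525878906), (116.92862701416016, 224.03073120117188), 0.29296454787254333) [[1033.0, 181.0], [1034.0, -43.0], [1151.0, -42.0], [1150.0, 182.0]]
[ 338    0   88   42 3586] ((1092.5235595703125, -159.07754516601562), (119.26323699951172, 224.04042053222656), 0.45131680369377136) [[1032.0, -48.0], [1034.0, -272.0], [1153.0, -271.0], [1151.0, -47.0]]
[ 427    0   89   42 3651] ((1093.724609375, -386.6675720214844), (118.58074188232422, 223.38177490234375), 0.2929271459579468) [[1034.0, -275.0], [1035.0, -499.0], [1154.0, -498.0], [1152.0, -275.0]]
[ 516    0   91   42 3682] ((1095.2138671875, -614.8956298828125), (117.99869537353516, 221.97616577148438), 0.30959394574165344) [[1036.0, -504.0], [1037.0, -726.0], [1155.0, -726.0], [1154.0, -504.0]]
[ 352  184  116  107 4175] ((524.3333740234375, -222.9921875), (248.09341430664062, 128.38058471679688), 50.04027557373047) [[395.0, -277.0], [494.0, -359.0], [653.0, -169.0], [555.0, -87.0]]
t 0.30 tcp [209.  641.7 231. ] lin [-4.991e+00 -5.154e+00  3.000e-03] rot [-0.0002 -0.     -0.1002] w 85.3 F [ 0.8 -0.1 -0.4]
```

Call:
play_rows --series '[{"linear": [-0.15, -0.15, 0], "rotation": [0, 0, -0.02]}, {"linear": [-0.4, -0.4, 0], "rotation": [0, 0, -0.05]}, {"linear": [-0.7, -0.7, 0], "rotation": [0, 0, -0.08]}, {"linear": [-1, -1, 0], "rotation": [0, 0, -0.1]}, {"linear": [-1, -1, 0], "rotation": [0, 0, -0.1]}]' --fingers 1 --newtons 50

```text
t: 0.72
tcp_pos: [265.3, 534.6, 231.4]
orientation: [[-1.0, 0.004, 0.003], [0.004, 1.0, -0.004], [-0.003, -0.004, -1.0]]
wrist_force: [0.7, 1.2, -1.2]
width: 85.5
```

```bash
python3 -c "
from h import *
to(461,126,231)"
```

```text
t 0.72 tcp [265.3 534.6 231.4] lin [-2.466 -5.098  0.033] rot [-0.0014  0.0008 -0.0013] w 85.5 F [ 0.7  1.2 -1.2]
```

Call:
play_rows --series '[{"linear": [-0.12, -0.25, 0], "rotation": [0, 0, 0]}, {"linear": [-0.25, -0.5, 0], "rotation": [0, 0, 0]}, {"linear": [-0.5, -1, 0], "rotation": [0, 0, 0]}]'

```text
t: 0.97
tcp_pos: [302.1, 459.2, 231.7]
orientation: [[-1.0, 0.0, 0.002], [0.0, 1.0, -0.002], [-0.002, -0.002, -1.0]]
wrist_force: [1.2, -0.4, 0.4]
width: 85.4
```

Call:
play_rows --series '[{"linear": [-0.25, -0.5, 0], "rotation": [0, 0, 0]}, {"linear": [-0.5, -1, 0], "rotation": [0, 0, 0]}]'

```text
t: 1.13
tcp_pos: [340.8, 381.0, 232.0]
orientation: [[-1.0, 0.0, 0.002], [0.0, 1.0, -0.002], [-0.002, -0.002, -1.0]]
wrist_force: [1.2, -0.1, 0.7]
width: 85.8
```

Call:
play_rows --series '[{"linear": [-0.25, -0.5, 0], "rotation": [0, 0, 0]}, {"linear": [-0.5, -1, 0], "rotation": [0, 0, 0]}]'

```text
t: 1.3
tcp_pos: [378.0, 306.0, 232.4]
orientation: [[-1.0, 0.0, 0.002], [0.0, 1.0, -0.001], [-0.002, -0.001, -1.0]]
wrist_force: [0.8, 0.5, 0.4]
width: 85.5
```

Call:
play_rows --series '[{"linear": [-0.25, -0.5, 0], "rotation": [0, 0, 0]}, {"linear": [-0.5, -1, 0], "rotation": [0, 0, 0]}, {"linear": [-0.5, -1, 0], "rotation": [0, 0, 0]}]'

```text
t: 1.55
tcp_pos: [420.8, 219.2, 233.0]
orientation: [[-1.0, 0.009, 0.004], [0.009, 1.0, -0.004], [-0.004, -0.004, -1.0]]
wrist_force: [-0.2, -0.2, 0.1]
width: 85.4
```

```bash
python3 -c "
from h import *
to(461,126,231)"
```

```text
t 1.55 tcp [420.8 219.2 233. ] lin [-0.513 -1.16   0.032] rot [-0.0013  0.0012 -0.0029] w 85.4 F [-0.2 -0.2  0.1]
```

Call:
play_rows --series '[{"linear": [-0.25, -0.5, 0], "rotation": [-0.001, 0.001, -0.003]}, {"linear": [-0.51, -1, 0.03], "rotation": [-0.001, 0.001, -0.003]}, {"linear": [-0.51, -1, 0.03], "rotation": [-0.001, 0.001, -0.003]}]'

```text
t: 1.8
tcp_pos: [463.0, 133.4, 231.4]
orientation: [[-1.0, 0.006, 0.002], [0.006, 1.0, -0.003], [-0.002, -0.003, -1.0]]
wrist_force: [-0.5, -0.6, 0.3]
width: 85.4
```

Call:
play_rows --series '[{"linear": [0, -0.08, 0], "rotation": [0, 0, 0]}, {"linear": [0, -0.16, 0], "rotation": [0, 0, 0]}, {"linear": [0, -0.16, 0], "rotation": [0, 0, 0]}, {"linear": [0, -0.16, 0], "rotation": [0, 0, 0]}]'

```text
t: 2.13
tcp_pos: [462.4, 121.8, 231.5]
orientation: [[-1.0, 0.004, 0.002], [0.004, 1.0, -0.002], [-0.002, -0.002, -1.0]]
wrist_force: [0.3, 0.3, 0.4]
width: 85.1
```

Run:
```python
from h import *
to(462,125.6,180)
c=read_camera('wrist');cv2.imwrite('pics/w1.png',c['color'][:,:,::-1])
W=cloud(c);hsv=cv2.cvtColor(c['color'],cv2.COLOR_RGB2HSV)
m=((W[...,2]>130)&(W[...,2]<165)&(hsv[...,0]>95)&(hsv[...,0]<115)&(hsv[...,1]>150)).astype(np.uint8)
p=W[m>0];t=p[p[:,2]>152];print(len(t),circ(t[:,:2]),t.min(0),t.max(0), len(p),p.min(0),p.max(0))
```

```text
t 2.13 tcp [462.4 121.8 231.5] lin [0.006 0.049 0.644] rot [-0.0007  0.0007 -0.0014] w 85.1 F [0.3 0.3 0.4]
1114 (array([461.59225719, 126.79512581]), np.float64(8.050684964718025)) [450.69838666 115.64165917 152.02897457] [473.47969175 138.29660822 157.82638704] 1492 [450.69838666 115.49571357 130.03393464] [473.47969175 138.55360178 157.82638704]
```

View pics/w1.png

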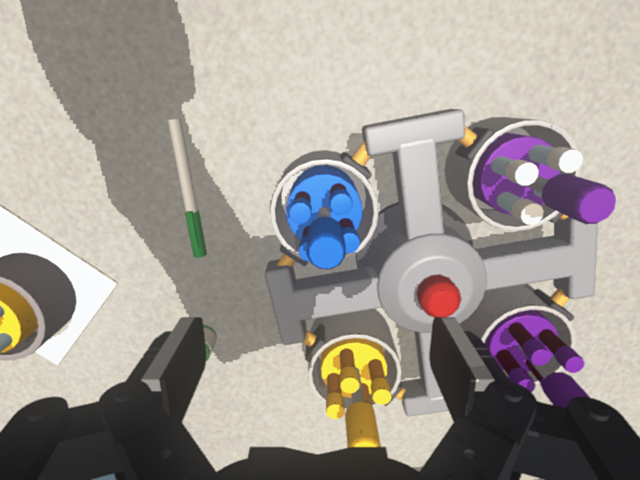

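The wrist view shows the blue knob at (325,250), which works out to about (462,127). This agrees with the other views. Descending.

Call:
play_rows --series '[{"linear": [0.0, 0.05, 0.2], "rotation": [0, 0, 0]}, {"linear": [0.0, 0.05, 0.4], "rotation": [0, 0, 0]}, {"linear": [0.0, 0.05, 0.6], "rotation": [0, 0, 0]}, {"linear": [0.0, 0.05, 0.8], "rotation": [0, 0, 0]}, {"linear": [0.0, 0.05, 0.8], "rotation": [0, 0, 0]}]'

```text
t: 2.6
tcp_pos: [460.7, 127.2, 165.2]
orientation: [[-1.0, 0.001, -0.002], [0.001, 1.0, -0.003], [0.002, -0.003, -1.0]]
wrist_force: [0.4, -0.1, 0.1]
width: 85.6
```

```bash
python3 -c "
from h import *
to(462,126,117.5)"
```

```text
t 2.60 tcp [460.7 127.2 165.2] lin [-0.017 -0.013  0.596] rot [-0.001  -0.0006 -0.0003] w 85.6 F [ 0.4 -0.1  0.1]
```

Call:
play_rows --series '[{"linear": [-0.01, -0.01, 0.15], "rotation": [-0.001, 0, 0]}, {"linear": [-0.01, -0.01, 0.3], "rotation": [-0.001, 0, 0]}, {"linear": [-0.01, -0.01, 0.45], "rotation": [-0.001, 0, 0]}, {"linear": [-0.01, -0.01, 0.59], "rotation": [-0.001, 0, 0]}, {"linear": [-0.01, -0.01, 0.59], "rotation": [-0.001, 0, 0]}, {"linear": [-0.01, -0.01, 0.59], "rotation": [-0.001, 0, 0]}]'

```text
t: 3.1
tcp_pos: [461.2, 127.0, 118.4]
orientation: [[-1.0, -0.0, -0.002], [-0.0, 1.0, 0.0], [0.002, 0.0, -1.0]]
wrist_force: [0.3, -0.0, 0.8]
width: 85.4
```

Call:
play_rows --series '[{"linear": [0, 0, 0], "rotation": [0, 0, 0]}, {"linear": [0, 0, 0], "rotation": [0, 0, 0]}, {"linear": [0, 0, 0], "rotation": [0, 0, 0]}, {"linear": [0, 0, 0], "rotation": [0, 0, 0]}, {"linear": [0, 0, 0], "rotation": [0, 0, 0]}, {"linear": [0, 0, 0], "rotation": [0, 0, 0]}, {"linear": [0, 0, 0], "rotation": [0, 0, 0]}, {"linear": [0, 0, 0], "rotation": [0, 0, 0]}, {"linear": [0, 0, 0], "rotation": [0, 0, 0]}, {"linear": [0, 0, 0], "rotation": [0, 0, 0]}]' --fingers -1 --newtons 50

```text
t: 3.93
tcp_pos: [461.5, 126.9, 118.8]
orientation: [[-1.0, 0.0, -0.002], [0.0, 1.0, 0.0], [0.002, 0.0, -1.0]]
wrist_force: [-0.6, -1.3, 6.7]
width: 23.0
```

```bash
python3 -c "
from h import *
to(462,126,117.5)"
```

```text
t 3.93 tcp [461.5 126.9 118.8] lin [-0.006 -0.011  0.017] rot [ 0.0001 -0.0005 -0.    ] w 23.0 F [-0.6 -1.3  6.7]
```

Call:
play_rows --series '[{"linear": [0, 0, -0.05], "rotation": [0, 0, 0]}, {"linear": [0, 0, -0.12], "rotation": [0, 0, 0]}, {"linear": [0, 0, -0.25], "rotation": [0, 0, 0]}, {"linear": [0, 0, -0.4], "rotation": [0, 0, 0]}, {"linear": [0, 0, -0.6], "rotation": [0, 0, 0]}, {"linear": [0, 0, -0.8], "rotation": [0, 0, 0]}, {"linear": [0, 0, -1], "rotation": [0, 0, 0]}, {"linear": [0, 0, -1], "rotation": [0, 0, 0]}]'

```text
t: 4.6
tcp_pos: [462.8, 127.2, 201.6]
orientation: [[-1.0, 0.0, 0.002], [0.0, 1.0, 0.002], [-0.002, 0.002, -1.0]]
wrist_force: [1.4, 0.4, -2.6]
width: 22.4
```

Run:
```python
from h import *
to(485,-271,210)
c=read_camera('wrist');cv2.imwrite('pics/w2.png',c['color'][:,:,::-1])
```

```text
t 4.60 tcp [462.8 127.2 201.6] lin [-0.279 -4.978 -0.113] rot [ 0.0006  0.0007 -0.0001] w 22.4 F [ 1.4  0.4 -2.6]
```

View pics/w2.png

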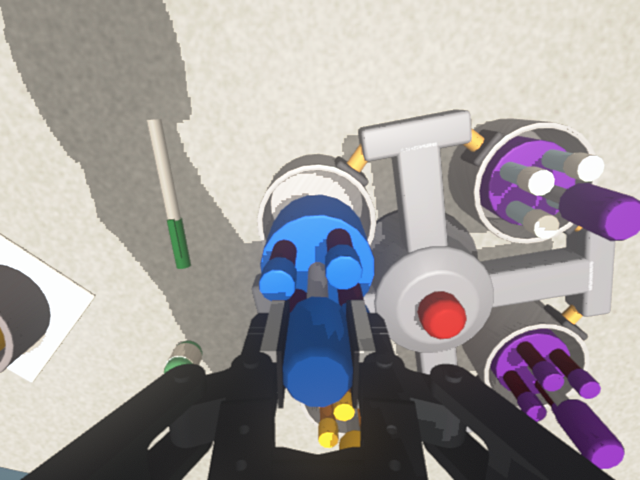

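The blue insert is held upright and clear of its bucket. Carrying it to the clear half of the tray.

Call:
play_rows --series '[{"linear": [0, -0.1, -0.1], "rotation": [0, 0, 0]}, {"linear": [-0.02, -0.3, -0.2], "rotation": [0, 0, 0]}, {"linear": [-0.04, -0.6, -0.2], "rotation": [0, 0, 0]}, {"linear": [-0.06, -1, -0.2], "rotation": [0, 0, 0]}]'

```text
t: 4.98
tcp_pos: [466.9, 47.5, 216.0]
orientation: [[-1.0, -0.003, 0.001], [-0.003, 1.0, 0.002], [-0.001, 0.002, -1.0]]
wrist_force: [0.4, 0.1, -2.1]
width: 22.9
```

Call:
play_rows --series '[{"linear": [-0.02, -0.35, 0], "rotation": [0, 0, 0]}, {"linear": [-0.04, -0.7, 0], "rotation": [0, 0, 0]}, {"linear": [-0.06, -1, 0], "rotation": [0, 0, 0]}]'

```text
t: 5.23
tcp_pos: [471.1, -35.1, 215.4]
orientation: [[-1.0, -0.002, -0.001], [-0.002, 1.0, 0.001], [0.001, 0.001, -1.0]]
wrist_force: [0.3, 0.4, -2.9]
width: 23.1
```

Call:
play_rows --series '[{"linear": [-0.02, -0.35, 0], "rotation": [0, 0, 0]}, {"linear": [-0.04, -0.7, 0], "rotation": [0, 0, 0]}, {"linear": [-0.06, -1, 0], "rotation": [0, 0, 0]}]'

```text
t: 5.48
tcp_pos: [474.9, -117.8, 214.8]
orientation: [[-1.0, -0.001, -0.002], [-0.001, 1.0, 0.001], [0.002, 0.001, -1.0]]
wrist_force: [0.2, 0.2, -2.5]
width: 22.9
```

Call:
play_rows --series '[{"linear": [-0.02, -0.35, 0], "rotation": [0, 0, 0]}, {"linear": [-0.04, -0.7, 0], "rotation": [0, 0, 0]}, {"linear": [-0.06, -1, 0], "rotation": [0, 0, 0]}, {"linear": [-0.06, -1, 0], "rotation": [0, 0, 0]}]'

```text
t: 5.82
tcp_pos: [478.4, -204.0, 214.3]
orientation: [[-1.0, 0.006, -0.004], [0.006, 1.0, -0.002], [0.004, -0.002, -1.0]]
wrist_force: [0.3, 0.3, -3.3]
width: 22.7
```

```bash
python3 -c "
from h import *
to(485,-271,210)"
```

```text
t 5.82 tcp [ 478.4 -204.   214.3] lin [-0.088 -0.837  0.055] rot [-0.0006 -0.0011 -0.0019] w 22.7 F [ 0.3  0.3 -3.3]
```

Call:
play_rows --series '[{"linear": [-0.03, -0.3, 0], "rotation": [-0.001, -0.001, -0.002]}, {"linear": [-0.06, -0.6, 0], "rotation": [-0.001, -0.001, -0.002]}, {"linear": [-0.09, -0.83, 0], "rotation": [-0.001, -0.001, -0.002]}, {"linear": [-0.09, -0.83, 0.15], "rotation": [-0.001, -0.001, -0.002]}, {"linear": [-0.09, -0.83, 0.3], "rotation": [-0.001, -0.001, -0.002]}, {"linear": [-0.09, -0.83, 0.5], "rotation": [-0.001, -0.001, -0.002]}, {"linear": [-0.09, -0.83, 0.7], "rotation": [-0.001, -0.001, -0.002]}, {"linear": [-0.09, -0.83, 0.85], "rotation": [-0.001, -0.001, -0.002]}, {"linear": [-0.09, -0.83, 0.95], "rotation": [-0.001, -0.001, -0.002]}, {"linear": [-0.09, -0.83, 0.95], "rotation": [-0.001, -0.001, -0.002]}]'

```text
t: 6.65
tcp_pos: [483.4, -270.1, 136.5]
orientation: [[-1.0, -0.0, -0.004], [-0.0, 1.0, 0.003], [0.004, 0.003, -1.0]]
wrist_force: [0.3, -0.7, -2.5]
width: 22.9
```

Run:
```python
from h import *
to(485,-271,106.8)
c=read_camera('scene');cv2.imwrite('pics/s2.png',c['color'][200:440,100:420,::-1].repeat(2,0).repeat(2,1))
```

```text
t 6.65 tcp [ 483.4 -270.1  136.5] lin [-0.021 -0.012  0.371] rot [ 0.0009 -0.0013  0.    ] w 22.9 F [ 0.3 -0.7 -2.5]
```

View pics/s2.png

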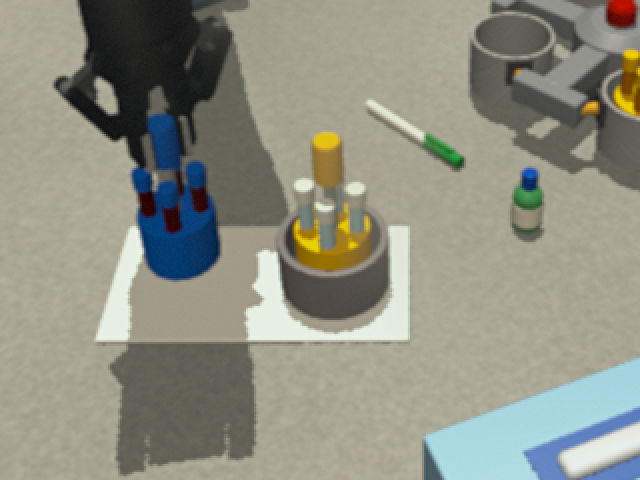

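The insert is above the clear half of the tray at about (180,235) in the crop, upright. Now the slow set-down.

Call:
play_rows --series '[{"linear": [-0.01, 0, 0.08], "rotation": [0.001, -0.001, 0]}, {"linear": [-0.01, 0, 0.16], "rotation": [0.001, -0.001, 0]}, {"linear": [-0.01, 0, 0.24], "rotation": [0.001, -0.001, 0]}, {"linear": [-0.01, 0, 0.3], "rotation": [0.001, -0.001, 0]}, {"linear": [-0.01, 0, 0.3], "rotation": [0.001, -0.001, 0]}, {"linear": [-0.01, 0, 0.3], "rotation": [0.001, -0.001, 0]}]'

```text
t: 7.2
tcp_pos: [484.6, -270.3, 113.3]
orientation: [[-1.0, -0.0, -0.0], [-0.0, 1.0, -0.001], [0.0, -0.001, -1.0]]
wrist_force: [0.0, -0.1, -2.2]
width: 22.9
```

Call:
play_rows --series '[{"linear": [0, 0, 0.01], "rotation": [0, 0, 0]}, {"linear": [0, 0, 0.025], "rotation": [0, 0, 0]}, {"linear": [0, 0, 0.04], "rotation": [0, 0, 0]}, {"linear": [0, 0, 0.04], "rotation": [0, 0, 0]}]'

```text
t: 7.53
tcp_pos: [484.6, -270.3, 110.0]
orientation: [[-1.0, -0.0, 0.0], [-0.0, 1.0, -0.001], [-0.0, -0.001, -1.0]]
wrist_force: [0.4, 0.5, -2.0]
width: 23.0
```

Call:
play_rows --series '[{"linear": [0, 0, 0.01], "rotation": [0, 0, 0]}, {"linear": [0, 0, 0.02], "rotation": [0, 0, 0]}, {"linear": [0, 0, 0.03], "rotation": [0, 0, 0]}, {"linear": [0, 0, 0.03], "rotation": [0, 0, 0]}]'

```text
t: 7.87
tcp_pos: [484.5, -270.3, 107.5]
orientation: [[-1.0, -0.0, -0.0], [-0.0, 1.0, -0.001], [0.0, -0.001, -1.0]]
wrist_force: [-0.1, 0.6, -2.5]
width: 22.6
```

Call:
play_rows --series '[{"linear": [0, 0, 0.01], "rotation": [0, 0, 0]}, {"linear": [0, 0, 0.02], "rotation": [0, 0, 0]}, {"linear": [0, 0, 0.02], "rotation": [0, 0, 0]}]'

```text
t: 8.12
tcp_pos: [484.9, -270.6, 106.8]
orientation: [[-1.0, 0.0, 0.001], [0.0, 1.0, -0.001], [-0.001, -0.001, -1.0]]
wrist_force: [-1.0, 0.8, 7.6]
width: 22.7
```

Contact at z = 106.8, as predicted. Releasing.

Call:
play_rows --series '[{"linear": [0, 0, 0], "rotation": [0, 0, 0]}, {"linear": [0, 0, 0], "rotation": [0, 0, 0]}, {"linear": [0, 0, 0], "rotation": [0, 0, 0]}, {"linear": [0, 0, 0], "rotation": [0, 0, 0]}, {"linear": [0, 0, 0], "rotation": [0, 0, 0]}, {"linear": [0, 0, 0], "rotation": [0, 0, 0]}, {"linear": [0, 0, 0], "rotation": [0, 0, 0]}, {"linear": [0, 0, 0], "rotation": [0, 0, 0]}]' --fingers 1

```text
t: 8.78
tcp_pos: [484.9, -270.6, 106.8]
orientation: [[-1.0, 0.0, 0.001], [0.0, 1.0, -0.001], [-0.001, -0.001, -1.0]]
wrist_force: [0.6, -0.2, 0.3]
width: 85.2
```

Call:
play_rows --series '[{"linear": [0, 0, -0.1], "rotation": [0, 0, 0]}, {"linear": [0, 0, -0.3], "rotation": [0, 0, 0]}, {"linear": [0, 0, -0.6], "rotation": [0, 0, 0]}, {"linear": [0, 0, -1], "rotation": [0, 0, 0]}, {"linear": [0, 0, -1], "rotation": [0, 0, 0]}]'

```text
t: 9.2
tcp_pos: [487.0, -272.0, 192.5]
orientation: [[-1.0, 0.001, 0.008], [0.001, 1.0, -0.005], [-0.008, -0.005, -1.0]]
wrist_force: [0.4, -0.4, 0.5]
width: 85.1
```

Run:
```python
from h import *
to(434,278,230)
c=read_camera('scene');cv2.imwrite('pics/s3.png',c['color'][200:440,100:420,::-1].repeat(2,0).repeat(2,1))
```

```text
t 9.20 tcp [ 487.  -272.   192.5] lin [ 0.664  6.873 -0.506] rot [-0.0015  0.0026 -0.0002] w 85.1 F [ 0.4 -0.4  0.5]
```

View pics/s3.png

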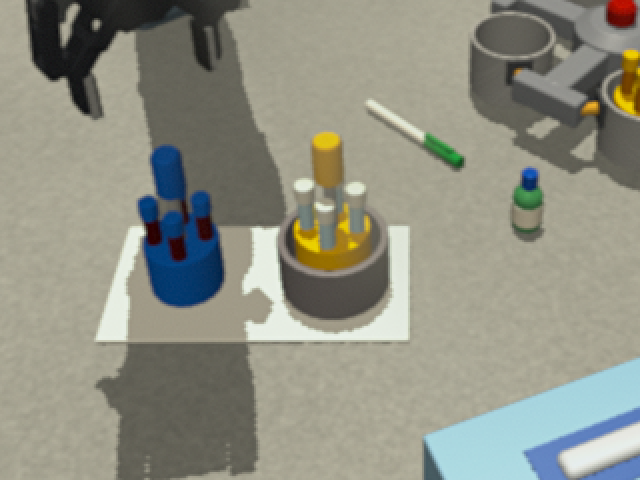

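The blue insert stands upright on the clear half of the tray. Next is the purple counterweight.

Call:
play_rows --series '[{"linear": [0.02, 0.25, -0.2], "rotation": [-0.001, 0.002, 0]}, {"linear": [0.04, 0.6, -0.4], "rotation": [-0.001, 0.002, 0]}, {"linear": [0.06, 1, -0.5], "rotation": [-0.001, 0.002, 0]}]'

```text
t: 9.5
tcp_pos: [481.3, -192.0, 231.1]
orientation: [[-1.0, 0.003, 0.001], [0.003, 1.0, -0.002], [-0.001, -0.002, -1.0]]
wrist_force: [1.5, -0.4, -0.0]
width: 85.2
```

Call:
play_rows --series '[{"linear": [0.03, 0.5, 0], "rotation": [0, 0, 0]}, {"linear": [0.06, 1, 0], "rotation": [0, 0, 0]}]'

```text
t: 9.67
tcp_pos: [476.5, -111.0, 231.5]
orientation: [[-1.0, 0.005, 0.002], [0.005, 1.0, -0.002], [-0.002, -0.002, -1.0]]
wrist_force: [-0.4, 0.6, 0.6]
width: 85.4
```

Call:
play_rows --series '[{"linear": [0.03, 0.5, 0], "rotation": [0, 0, 0]}, {"linear": [0.06, 1, 0], "rotation": [0, 0, 0]}]'

```text
t: 9.83
tcp_pos: [471.2, -29.1, 231.2]
orientation: [[-1.0, 0.005, 0.002], [0.005, 1.0, -0.002], [-0.002, -0.002, -1.0]]
wrist_force: [0.9, -0.1, 0.3]
width: 85.5
```

Call:
play_rows --series '[{"linear": [0.05, 0.5, 0], "rotation": [0, 0, 0]}, {"linear": [0.1, 1, 0], "rotation": [0, 0, 0]}]'

```text
t: 10.0
tcp_pos: [462.7, 52.8, 230.9]
orientation: [[-1.0, 0.005, 0.002], [0.005, 1.0, -0.002], [-0.002, -0.002, -1.0]]
wrist_force: [1.1, 0.5, 0.4]
width: 85.5
```

Call:
play_rows --series '[{"linear": [0.05, 0.5, 0], "rotation": [0, 0, 0]}, {"linear": [0.1, 1, 0], "rotation": [0, 0, 0]}]'

```text
t: 10.17
tcp_pos: [454.1, 134.7, 230.7]
orientation: [[-1.0, 0.005, 0.002], [0.005, 1.0, -0.002], [-0.002, -0.002, -1.0]]
wrist_force: [1.5, -0.0, -0.6]
width: 85.5
```

Call:
play_rows --series '[{"linear": [0.05, 0.5, 0], "rotation": [0, 0, 0]}, {"linear": [0.1, 1, 0], "rotation": [0, 0, 0]}, {"linear": [0.1, 1, 0], "rotation": [0, 0, 0]}]'

```text
t: 10.42
tcp_pos: [444.4, 223.8, 230.1]
orientation: [[-1.0, -0.005, 0.001], [-0.005, 1.0, 0.002], [-0.001, 0.002, -1.0]]
wrist_force: [-0.2, 0.1, 0.2]
width: 85.5
```

Run:
```python
from h import *
to(434,278,230)
c=read_camera('wrist')
W=cloud(c);hsv=cv2.cvtColor(c['color'],cv2.COLOR_RGB2HSV)
m=((W[...,2]>130)&(W[...,2]<165)&(hsv[...,0]>130)&(hsv[...,0]<155)&(hsv[...,1]>100)).astype(np.uint8)
k,l,st,ce=cv2.connectedComponentsWithStats(m)
for i in range(1,k):
  if st[i,4]>100:
    p=W[l==i];print(st[i],p.min(0).round(1),p.max(0).round(1),((p.min(0)+p.max(0))/2).round(1))
```

```text
t 10.42 tcp [444.4 223.8 230.1] lin [0.127 0.679 0.003] rot [0.0007 0.0002 0.0016] w 85.5 F [-0.2  0.1  0.2]
[ 392  207   40   48 1339] [422.8 268.3 130.5] [445.5 290.6 158. ] [434.1 279.5 144.3]
[ 411  404   37   50 1215] [574.8 295.9 130. ] [597.  316.5 157.8] [585.9 306.2 143.9]
```

Call:
play_rows --series '[{"linear": [0.06, 0.35, 0], "rotation": [0.001, 0, 0.002]}, {"linear": [0.13, 0.69, 0], "rotation": [0.001, 0, 0.002]}, {"linear": [0.13, 0.69, 0.2], "rotation": [0.001, 0, 0.002]}, {"linear": [0.13, 0.69, 0.4], "rotation": [0.001, 0, 0.002]}, {"linear": [0.13, 0.69, 0.6], "rotation": [0.001, 0, 0.002]}, {"linear": [0.13, 0.69, 0.8], "rotation": [0.001, 0, 0.002]}, {"linear": [0.13, 0.69, 0.8], "rotation": [0.001, 0, 0.002]}, {"linear": [0.13, 0.69, 0.8], "rotation": [0.001, 0, 0.002]}]'

```text
t: 11.13
tcp_pos: [434.5, 273.1, 165.5]
orientation: [[-1.0, 0.005, -0.001], [0.005, 1.0, -0.005], [0.001, -0.005, -1.0]]
wrist_force: [-0.2, 0.0, -0.1]
width: 85.3
```

```bash
python3 -c "
from h import *
to(434,279,118)"
```

```text
t 11.13 tcp [434.5 273.1 165.5] lin [0.005 0.076 0.593] rot [-0.0017 -0.0003 -0.0017] w 85.3 F [-0.2  0.  -0.1]
```

Call:
play_rows --series '[{"linear": [0.01, 0.08, 0.15], "rotation": [-0.002, 0, -0.002]}, {"linear": [0.01, 0.08, 0.3], "rotation": [-0.002, 0, -0.002]}, {"linear": [0.01, 0.08, 0.45], "rotation": [-0.002, 0, -0.002]}, {"linear": [0.01, 0.08, 0.59], "rotation": [-0.002, 0, -0.002]}, {"linear": [0.01, 0.08, 0.59], "rotation": [-0.002, 0, -0.002]}, {"linear": [0.01, 0.08, 0.59], "rotation": [-0.002, 0, -0.002]}]'

```text
t: 11.63
tcp_pos: [434.0, 279.0, 118.9]
orientation: [[-1.0, -0.001, -0.001], [-0.001, 1.0, 0.001], [0.001, 0.001, -1.0]]
wrist_force: [1.1, -0.4, 0.1]
width: 85.1
```

Call:
play_rows --series '[{"linear": [0, 0, 0], "rotation": [0, 0, 0]}, {"linear": [0, 0, 0], "rotation": [0, 0, 0]}, {"linear": [0, 0, 0], "rotation": [0, 0, 0]}, {"linear": [0, 0, 0], "rotation": [0, 0, 0]}, {"linear": [0, 0, 0], "rotation": [0, 0, 0]}, {"linear": [0, 0, 0], "rotation": [0, 0, 0]}, {"linear": [0, 0, 0], "rotation": [0, 0, 0]}, {"linear": [0, 0, 0], "rotation": [0, 0, 0]}, {"linear": [0, 0, 0], "rotation": [0, 0, 0]}, {"linear": [0, 0, 0], "rotation": [0, 0, 0]}]' --fingers -1 --newtons 50

```text
t: 12.47
tcp_pos: [434.2, 279.4, 119.4]
orientation: [[-1.0, -0.001, -0.0], [-0.001, 1.0, 0.001], [0.0, 0.001, -1.0]]
wrist_force: [-0.7, 0.1, 6.0]
width: 22.9
```

```bash
python3 -c "
from h import *
to(434,279,118)"
```

```text
t 12.47 tcp [434.2 279.4 119.4] lin [ 0.003 -0.005  0.017] rot [ 0.0005 -0.0001  0.0002] w 22.9 F [-0.7  0.1  6. ]
```

Call:
play_rows --series '[{"linear": [0, 0, -0.05], "rotation": [0, 0, 0]}, {"linear": [0, 0, -0.12], "rotation": [0, 0, 0]}, {"linear": [0, 0, -0.25], "rotation": [0, 0, 0]}, {"linear": [0, 0, -0.4], "rotation": [0, 0, 0]}, {"linear": [0, 0, -0.6], "rotation": [0, 0, 0]}, {"linear": [0, 0, -0.8], "rotation": [0, 0, 0]}, {"linear": [0, 0, -1], "rotation": [0, 0, 0]}, {"linear": [0, 0, -1], "rotation": [0, 0, 0]}]'

```text
t: 13.13
tcp_pos: [435.4, 279.9, 202.2]
orientation: [[-1.0, -0.001, 0.003], [-0.001, 1.0, 0.004], [-0.003, 0.004, -1.0]]
wrist_force: [0.6, 0.6, -1.5]
width: 23.3
```

```bash
python3 -c "
from h import *
to(462.5,127,210)"
```

```text
t 13.13 tcp [435.4 279.9 202.2] lin [-0.338 -1.911 -0.104] rot [0.0012 0.001  0.0002] w 23.3 F [ 0.6  0.6 -1.5]
```

Call:
play_rows --series '[{"linear": [0, -0.05, -0.15], "rotation": [0.001, 0.001, 0]}, {"linear": [-0.06, -0.3, -0.2], "rotation": [0.001, 0.001, 0]}, {"linear": [-0.12, -0.65, -0.2], "rotation": [0.001, 0.001, 0]}, {"linear": [-0.17, -0.95, -0.2], "rotation": [0.001, 0.001, 0]}]'

```text
t: 13.47
tcp_pos: [448.8, 202.6, 217.6]
orientation: [[-1.0, -0.001, -0.0], [-0.001, 1.0, 0.0], [0.0, 0.0, -1.0]]
wrist_force: [-0.2, -1.3, -2.3]
width: 22.7
```

Call:
play_rows --series '[{"linear": [-0.06, -0.3, 0], "rotation": [0, 0, 0]}, {"linear": [-0.11, -0.6, 0], "rotation": [0, 0, 0]}, {"linear": [-0.16, -0.85, 0], "rotation": [0, 0, 0]}, {"linear": [-0.16, -0.93, 0], "rotation": [0, 0, 0]}, {"linear": [-0.16, -0.93, 0], "rotation": [0, 0, 0]}, {"linear": [-0.16, -0.93, 0], "rotation": [0, 0, 0]}]'

```text
t: 13.97
tcp_pos: [461.4, 128.7, 217.2]
orientation: [[-1.0, -0.001, -0.001], [-0.001, 1.0, 0.0], [0.001, 0.0, -1.0]]
wrist_force: [-0.8, -0.1, -2.2]
width: 22.9
```

Run:
```python
from h import *
to(462.5,127,140)
for n in ('wrist','scene'):
    c=read_camera(n);cv2.imwrite(f'pics/{n}4.png',c['color'][:,:,::-1])
```

```text
t 13.97 tcp [461.4 128.7 217.2] lin [-0.015 -0.021  0.965] rot [ 0.0002 -0.0003  0.0003] w 22.9 F [-0.8 -0.1 -2.2]
```

View pics/wrist4.png

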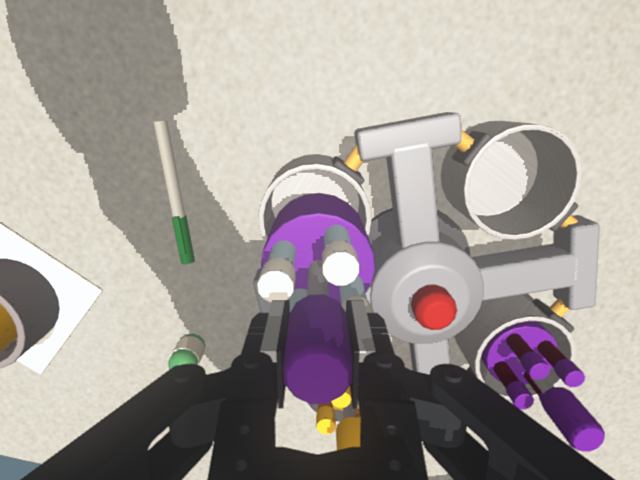

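View pics/scene4.png

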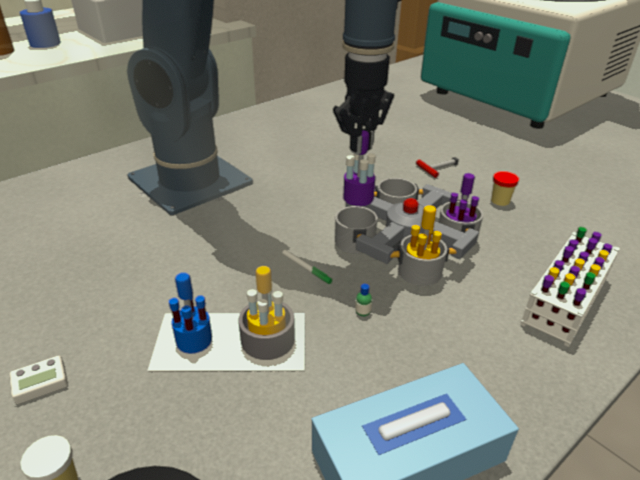

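The purple counterweight hangs straight over the freed bucket. In the wrist view the block is at (318,245), above the rim ring. Lowering.

Call:
play_rows --series '[{"linear": [-0.015, -0.02, 0.1], "rotation": [0, 0, 0]}, {"linear": [-0.015, -0.02, 0.25], "rotation": [0, 0, 0]}, {"linear": [-0.015, -0.02, 0.4], "rotation": [0, 0, 0]}, {"linear": [-0.015, -0.02, 0.5], "rotation": [0, 0, 0]}, {"linear": [-0.015, -0.02, 0.5], "rotation": [0, 0, 0]}, {"linear": [-0.015, -0.02, 0.5], "rotation": [0, 0, 0]}]'

```text
t: 14.57
tcp_pos: [462.3, 128.4, 176.9]
orientation: [[-1.0, -0.004, -0.002], [-0.004, 1.0, 0.0], [0.002, 0.0, -1.0]]
wrist_force: [0.2, -0.0, -2.3]
width: 22.9
```

Run:
```python
from h import *
to(462.5,127,121)
```

```text
t 14.57 tcp [462.3 128.4 176.9] lin [-0.004 -0.018  0.698] rot [ 0.0001 -0.0006  0.0013] w 22.9 F [ 0.2 -0.  -2.3]
```

Call:
play_rows --series '[{"linear": [0, -0.018, 0.1], "rotation": [0, -0.001, 0]}, {"linear": [0, -0.018, 0.2], "rotation": [0, -0.001, 0]}, {"linear": [0, -0.018, 0.3], "rotation": [0, -0.001, 0]}, {"linear": [0, -0.018, 0.4], "rotation": [0, -0.001, 0]}, {"linear": [0, -0.018, 0.5], "rotation": [0, -0.001, 0]}, {"linear": [0, -0.018, 0.6], "rotation": [0, -0.001, 0]}, {"linear": [0, -0.018, 0.65], "rotation": [0, -0.001, 0]}, {"linear": [0, -0.018, 0.65], "rotation": [0, -0.001, 0]}]'

```text
t: 15.23
tcp_pos: [461.7, 126.8, 123.8]
orientation: [[-1.0, -0.004, -0.0], [-0.004, 1.0, -0.0], [0.0, -0.0, -1.0]]
wrist_force: [-0.6, -0.2, -2.9]
width: 22.7
```

Call:
play_rows --series '[{"linear": [0, 0, 0.02], "rotation": [0, 0, 0]}, {"linear": [0, 0, 0.04], "rotation": [0, 0, 0]}, {"linear": [0, 0, 0.04], "rotation": [0, 0, 0]}, {"linear": [0, 0, 0.04], "rotation": [0, 0, 0]}]'

```text
t: 15.57
tcp_pos: [461.8, 126.8, 120.8]
orientation: [[-1.0, -0.004, 0.0], [-0.004, 1.0, -0.0], [-0.0, -0.0, -1.0]]
wrist_force: [1.0, 0.1, -3.2]
width: 22.4
```

Call:
play_rows --series '[{"linear": [0, 0, 0.01], "rotation": [0, 0, 0]}, {"linear": [0, 0, 0.02], "rotation": [0, 0, 0]}, {"linear": [0, 0, 0.02], "rotation": [0, 0, 0]}, {"linear": [0, 0, 0.02], "rotation": [0, 0, 0]}]'

```text
t: 15.9
tcp_pos: [462.0, 126.9, 119.4]
orientation: [[-1.0, -0.004, 0.0], [-0.004, 1.0, 0.0], [-0.0, 0.0, -1.0]]
wrist_force: [0.2, 0.4, 0.4]
width: 22.5
```

Call:
play_rows --series '[{"linear": [0, 0, 0.01], "rotation": [0, 0, 0]}, {"linear": [0, 0, 0.015], "rotation": [0, 0, 0]}, {"linear": [0, 0, 0.015], "rotation": [0, 0, 0]}]'

```text
t: 16.15
tcp_pos: [462.3, 127.1, 119.3]
orientation: [[-1.0, -0.004, 0.002], [-0.004, 1.0, 0.001], [-0.002, 0.001, -1.0]]
wrist_force: [-3.2, -0.4, 15.8]
width: 22.6
```

Seated: it touched at 119.4, the height it was picked up at. Releasing and lifting.

Call:
play_rows --series '[{"linear": [0, 0, 0], "rotation": [0, 0, 0]}, {"linear": [0, 0, 0], "rotation": [0, 0, 0]}, {"linear": [0, 0, 0], "rotation": [0, 0, 0]}, {"linear": [0, 0, 0], "rotation": [0, 0, 0]}, {"linear": [0, 0, 0], "rotation": [0, 0, 0]}, {"linear": [0, 0, 0], "rotation": [0, 0, 0]}, {"linear": [0, 0, 0], "rotation": [0, 0, 0]}, {"linear": [0, 0, 0], "rotation": [0, 0, 0]}]' --fingers 1

```text
t: 16.82
tcp_pos: [462.3, 127.1, 119.2]
orientation: [[-1.0, -0.004, 0.002], [-0.004, 1.0, 0.001], [-0.002, 0.001, -1.0]]
wrist_force: [0.4, 0.8, 0.1]
width: 85.6
```

Call:
play_rows --series '[{"linear": [0, 0, -0.1], "rotation": [0, 0, 0]}, {"linear": [0, 0, -0.3], "rotation": [0, 0, 0]}, {"linear": [0, 0, -0.6], "rotation": [0, 0, 0]}, {"linear": [0, 0, -1], "rotation": [0, 0, 0]}, {"linear": [0, 0, -1], "rotation": [0, 0, 0]}]'

```text
t: 17.23
tcp_pos: [464.5, 127.6, 204.4]
orientation: [[-1.0, -0.003, 0.009], [-0.003, 1.0, 0.003], [-0.009, 0.003, -1.0]]
wrist_force: [0.6, -0.8, 0.4]
width: 85.4
```

Run:
```python
from h import *
to(564,-175,230)
c=read_camera('scene');cv2.imwrite(f'pics/s5.png',c['color'][100:340,250:570,::-1].repeat(2,0).repeat(2,1))
```

```text
t 17.23 tcp [464.5 127.6 204.4] lin [-1.233 -3.786 -0.321] rot [0.001  0.0027 0.0011] w 85.4 F [ 0.6 -0.8  0.4]
```

View pics/s5.png

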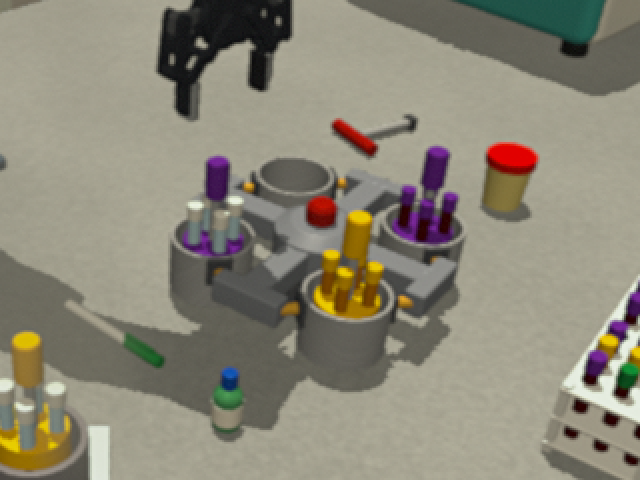

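The purple counterweight is seated opposite the purple sample. Next is the yellow counterweight in the nest.

Call:
play_rows --series '[{"linear": [-0.08, -0.2, -0.15], "rotation": [0.001, 0.002, 0.001]}, {"linear": [-0.18, -0.5, -0.3], "rotation": [0.001, 0.002, 0.001]}, {"linear": [-0.31, -0.95, -0.32], "rotation": [0.001, 0.002, 0.001]}]'

```text
t: 17.53
tcp_pos: [489.3, 53.6, 229.5]
orientation: [[-1.0, -0.006, 0.003], [-0.006, 1.0, 0.001], [-0.003, 0.001, -1.0]]
wrist_force: [2.2, 0.4, -0.8]
width: 85.4
```

Call:
play_rows --series '[{"linear": [-0.16, -0.5, 0], "rotation": [0, 0, 0]}, {"linear": [-0.31, -0.95, 0], "rotation": [0, 0, 0]}]'

```text
t: 17.7
tcp_pos: [514.8, -23.9, 229.8]
orientation: [[-1.0, -0.007, 0.003], [-0.007, 1.0, 0.001], [-0.003, 0.001, -1.0]]
wrist_force: [0.0, 0.4, -1.3]
width: 85.8
```

Call:
play_rows --series '[{"linear": [-0.16, -0.5, 0], "rotation": [0, 0, 0]}, {"linear": [-0.31, -0.9, 0], "rotation": [0, 0, 0]}, {"linear": [-0.31, -0.9, 0], "rotation": [0, 0, 0]}, {"linear": [-0.31, -0.9, 0], "rotation": [0, 0, 0]}]'

```text
t: 18.03
tcp_pos: [539.8, -98.2, 229.1]
orientation: [[-1.0, -0.002, 0.002], [-0.002, 1.0, 0.001], [-0.002, 0.001, -1.0]]
wrist_force: [-0.1, 1.0, -0.0]
width: 85.4
```

```bash
cat > kn.py <<'E'
from h import *
def knobs(h0,h1):
    c=read_camera('wrist')
    W=cloud(c);hsv=cv2.cvtColor(c['color'],cv2.COLOR_RGB2HSV)
    m=((W[...,2]>130)&(W[...,2]<165)&(hsv[...,0]>h0)&(hsv[...,0]<h1)&(hsv[...,1]>100)).astype(np.uint8)
    k,l,st,ce=cv2.connectedComponentsWithStats(m)
    for i in range(1,k):
      if st[i,4]>100:
        p=W[l==i];print(st[i],p.min(0).round(1),p.max(0).round(1),((p.min(0)+p.max(0))/2).round(1))
E
python3 - <<'E'
from kn import *
to(564,-175,230)
knobs(15,35)
E
```

```text
t 18.03 tcp [539.8 -98.2 229.1] lin [-0.3   -0.961 -0.012] rot [0.0003 0.0007 0.0007] w 85.4 F [-0.1  1.  -0. ]
[ 172  258   48   50 1655] [ 552.3 -186.3  130.1] [ 576.7 -162.8  158.1] [ 564.5 -174.5  144.1]
```

Call:
play_rows --series '[{"linear": [-0.1, -0.3, 0], "rotation": [0, 0.001, 0.001]}, {"linear": [-0.2, -0.65, 0], "rotation": [0, 0.001, 0.001]}, {"linear": [-0.31, -0.96, 0], "rotation": [0, 0.001, 0.001]}, {"linear": [-0.31, -0.96, 0], "rotation": [0, 0.001, 0.001]}, {"linear": [-0.31, -0.96, 0.2], "rotation": [0, 0.001, 0.001]}, {"linear": [-0.31, -0.96, 0.4], "rotation": [0, 0.001, 0.001]}, {"linear": [-0.31, -0.96, 0.6], "rotation": [0, 0.001, 0.001]}, {"linear": [-0.31, -0.96, 0.8], "rotation": [0, 0.001, 0.001]}, {"linear": [-0.31, -0.96, 0.8], "rotation": [0, 0.001, 0.001]}]'

```text
t: 18.83
tcp_pos: [563.3, -169.9, 162.1]
orientation: [[-1.0, -0.005, -0.006], [-0.005, 1.0, 0.004], [0.006, 0.004, -1.0]]
wrist_force: [-1.1, 0.1, -0.1]
width: 85.3
```

Run:
```python
from h import *
to(564.3,-174.5,118)
```

```text
t 18.83 tcp [ 563.3 -169.9  162.1] lin [-0.016 -0.06   0.551] rot [ 0.0012 -0.0019  0.0015] w 85.3 F [-1.1  0.1 -0.1]
```

Call:
play_rows --series '[{"linear": [-0.015, -0.06, 0.12], "rotation": [0.001, -0.002, 0.001]}, {"linear": [-0.015, -0.06, 0.25], "rotation": [0.001, -0.002, 0.001]}, {"linear": [-0.015, -0.06, 0.4], "rotation": [0.001, -0.002, 0.001]}, {"linear": [-0.015, -0.06, 0.55], "rotation": [0.001, -0.002, 0.001]}, {"linear": [-0.015, -0.06, 0.55], "rotation": [0.001, -0.002, 0.001]}, {"linear": [-0.015, -0.06, 0.55], "rotation": [0.001, -0.002, 0.001]}]'

```text
t: 19.33
tcp_pos: [564.0, -173.7, 118.0]
orientation: [[-1.0, -0.002, -0.001], [-0.002, 1.0, 0.001], [0.001, 0.001, -1.0]]
wrist_force: [-0.6, -0.1, 0.4]
width: 85.2
```

Call:
play_rows --series '[{"linear": [0, 0, 0], "rotation": [0, 0, 0]}, {"linear": [0, 0, 0], "rotation": [0, 0, 0]}, {"linear": [0, 0, 0], "rotation": [0, 0, 0]}, {"linear": [0, 0, 0], "rotation": [0, 0, 0]}, {"linear": [0, 0, 0], "rotation": [0, 0, 0]}, {"linear": [0, 0, 0], "rotation": [0, 0, 0]}, {"linear": [0, 0, 0], "rotation": [0, 0, 0]}, {"linear": [0, 0, 0], "rotation": [0, 0, 0]}, {"linear": [0, 0, 0], "rotation": [0, 0, 0]}, {"linear": [0, 0, 0], "rotation": [0, 0, 0]}]' --fingers -1 --newtons 50

```text
t: 20.17
tcp_pos: [564.2, -174.1, 118.4]
orientation: [[-1.0, -0.002, -0.0], [-0.002, 1.0, 0.001], [0.0, 0.001, -1.0]]
wrist_force: [-0.9, -2.8, 5.5]
width: 22.8
```

Run:
```python
from h import *
to(564.3,-174.5,118)
```

```text
t 20.17 tcp [ 564.2 -174.1  118.4] lin [-0.001 -0.005  0.005] rot [ 0.0002 -0.      0.0006] w 22.8 F [-0.9 -2.8  5.5]
```

Call:
play_rows --series '[{"linear": [0, 0, -0.05], "rotation": [0, 0, 0]}, {"linear": [0, 0, -0.12], "rotation": [0, 0, 0]}, {"linear": [0, 0, -0.25], "rotation": [0, 0, 0]}, {"linear": [0, 0, -0.4], "rotation": [0, 0, 0]}, {"linear": [0, 0, -0.6], "rotation": [0, 0, 0]}, {"linear": [0, 0, -0.8], "rotation": [0, 0, 0]}, {"linear": [0, 0, -1], "rotation": [0, 0, 0]}, {"linear": [0, 0, -1], "rotation": [0, 0, 0]}]'

```text
t: 20.83
tcp_pos: [565.7, -174.5, 202.0]
orientation: [[-1.0, -0.002, 0.005], [-0.002, 1.0, -0.0], [-0.005, -0.0, -1.0]]
wrist_force: [0.3, -0.8, -2.1]
width: 22.5
```

Call:
play_rows --series '[{"linear": [0, 0.05, -0.2], "rotation": [0, 0, 0]}, {"linear": [0.06, 0.2, -0.4], "rotation": [0, 0, 0]}, {"linear": [0.12, 0.4, -0.6], "rotation": [0, 0, 0]}, {"linear": [0.19, 0.65, -0.8], "rotation": [0, 0, 0]}, {"linear": [0.27, 0.95, -1], "rotation": [0, 0, 0]}, {"linear": [0.27, 0.95, -1], "rotation": [0, 0, 0]}]'

```text
t: 21.33
tcp_pos: [544.0, -93.3, 284.3]
orientation: [[-1.0, -0.007, 0.008], [-0.007, 1.0, 0.003], [-0.008, 0.003, -1.0]]
wrist_force: [1.5, -0.5, -1.7]
width: 23.1
```

Run:
```python
from h import *
to(434.9,280,290)
c=read_camera('scene');cv2.imwrite(f'pics/s6.png',c['color'][:,:,::-1])
```

```text
t 21.33 tcp [544.  -93.3 284.3] lin [ 1.329  4.676 -0.068] rot [0.0009 0.0026 0.0023] w 23.1 F [ 1.5 -0.5 -1.7]
```

View pics/s6.png

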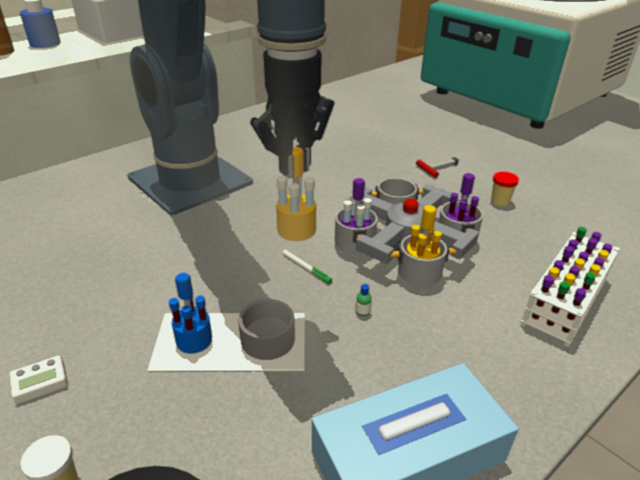

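The yellow counterweight is held upright with its underside at about 182 mm, above every knob top (156 mm). Carrying it across.

Call:
play_rows --series '[{"linear": [0.07, 0.25, -0.05], "rotation": [0.001, 0.002, 0.002]}, {"linear": [0.14, 0.55, -0.05], "rotation": [0.001, 0.002, 0.002]}, {"linear": [0.27, 0.95, -0.05], "rotation": [0.001, 0.002, 0.002]}]'

```text
t: 21.63
tcp_pos: [522.0, -21.2, 286.3]
orientation: [[-1.0, 0.004, 0.001], [0.004, 1.0, -0.003], [-0.001, -0.003, -1.0]]
wrist_force: [-0.0, -0.2, -2.1]
width: 22.7
```

Call:
play_rows --series '[{"linear": [0.09, 0.33, 0], "rotation": [0, 0, 0]}, {"linear": [0.18, 0.66, 0], "rotation": [0, 0, 0]}, {"linear": [0.27, 0.95, 0], "rotation": [0, 0, 0]}]'

```text
t: 21.88
tcp_pos: [499.9, 55.9, 285.1]
orientation: [[-1.0, 0.004, -0.001], [0.004, 1.0, -0.003], [0.001, -0.003, -1.0]]
wrist_force: [0.5, 0.4, -2.3]
width: 22.5
```

Call:
play_rows --series '[{"linear": [0.09, 0.33, 0], "rotation": [0, 0, 0]}, {"linear": [0.18, 0.66, 0], "rotation": [0, 0, 0]}, {"linear": [0.27, 0.95, 0], "rotation": [0, 0, 0]}]'

```text
t: 22.13
tcp_pos: [477.8, 133.1, 284.0]
orientation: [[-1.0, 0.003, -0.002], [0.003, 1.0, -0.004], [0.002, -0.004, -1.0]]
wrist_force: [-0.3, 0.6, -2.9]
width: 22.6
```

Run:
```python
from h import *
to(434.9,280,290)
```

```text
t 22.13 tcp [477.8 133.1 284. ] lin [ 0.543  1.834 -0.081] rot [-0.0012 -0.0006 -0.0011] w 22.6 F [-0.3  0.6 -2.9]
```

Call:
play_rows --series '[{"linear": [0.09, 0.33, 0], "rotation": [-0.001, -0.001, -0.001]}, {"linear": [0.18, 0.66, 0], "rotation": [-0.001, -0.001, -0.001]}, {"linear": [0.27, 0.95, 0], "rotation": [-0.001, -0.001, -0.001]}]'

```text
t: 22.38
tcp_pos: [455.9, 210.2, 282.9]
orientation: [[-1.0, 0.0, 0.0], [0.0, 1.0, -0.001], [-0.0, -0.001, -1.0]]
wrist_force: [-0.3, -0.5, -1.4]
width: 22.5
```

Call:
play_rows --series '[{"linear": [0.08, 0.3, 0], "rotation": [0, 0, 0]}, {"linear": [0.17, 0.55, 0], "rotation": [0, 0, 0]}, {"linear": [0.26, 0.75, 0], "rotation": [0, 0, 0]}, {"linear": [0.26, 0.82, 0], "rotation": [0, 0, 0]}, {"linear": [0.26, 0.82, 0], "rotation": [0, 0, 0]}, {"linear": [0.26, 0.82, 0], "rotation": [0, 0, 0]}]'

```text
t: 22.88
tcp_pos: [435.6, 274.7, 282.2]
orientation: [[-1.0, 0.001, -0.0], [0.001, 1.0, -0.002], [0.0, -0.002, -1.0]]
wrist_force: [-0.0, -0.6, -2.0]
width: 22.7
```

Run:
```python
from h import *
to(434.9,280,212)
```

```text
t 22.88 tcp [435.6 274.7 282.2] lin [0.009 0.069 0.878] rot [-0.0007 -0.     -0.0003] w 22.7 F [-0.  -0.6 -2. ]
```

Call:
play_rows --series '[{"linear": [0.01, 0.07, 0.1], "rotation": [-0.001, 0, 0]}, {"linear": [0.01, 0.07, 0.25], "rotation": [-0.001, 0, 0]}, {"linear": [0.01, 0.07, 0.45], "rotation": [-0.001, 0, 0]}, {"linear": [0.01, 0.07, 0.65], "rotation": [-0.001, 0, 0]}, {"linear": [0.01, 0.07, 0.8], "rotation": [-0.001, 0, 0]}, {"linear": [0.01, 0.07, 0.88], "rotation": [-0.001, 0, 0]}, {"linear": [0.01, 0.07, 0.88], "rotation": [-0.001, 0, 0]}, {"linear": [0.01, 0.07, 0.88], "rotation": [-0.001, 0, 0]}]'

```text
t: 23.55
tcp_pos: [435.1, 279.6, 211.8]
orientation: [[-1.0, 0.002, -0.0], [0.002, 1.0, 0.001], [0.0, 0.001, -1.0]]
wrist_force: [-0.5, -0.6, -1.9]
width: 22.7
```

Run:
```python
from h import *
to(434.9,280,140)
c=read_camera('wrist');cv2.imwrite(f'pics/w7.png',c['color'][:,:,::-1])
```

```text
t 23.55 tcp [435.1 279.6 211.8] lin [0.002 0.005 0.897] rot [ 0.0002 -0.0001 -0.0006] w 22.7 F [-0.5 -0.6 -1.9]
```

View pics/w7.png

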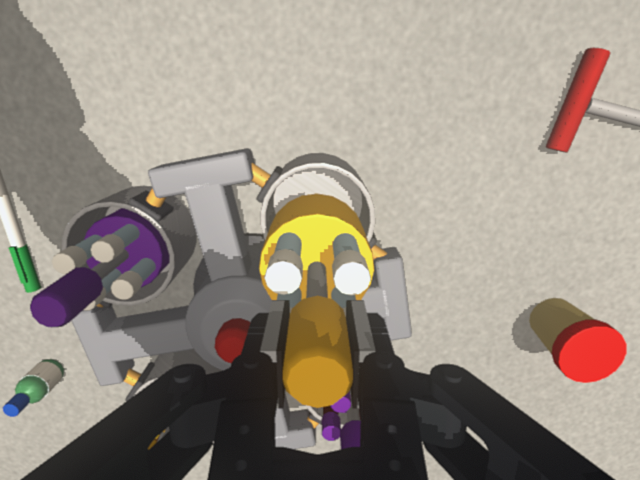

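The yellow counterweight (block at (316,245)) is over the empty bucket. Lowering to a seat expected at about 118.4.

Call:
play_rows --series '[{"linear": [0, 0, 0.1], "rotation": [0, 0, 0]}, {"linear": [0, 0, 0.25], "rotation": [0, 0, 0]}, {"linear": [0, 0, 0.4], "rotation": [0, 0, 0]}, {"linear": [0, 0, 0.55], "rotation": [0, 0, 0]}, {"linear": [0, 0, 0.7], "rotation": [0, 0, 0]}, {"linear": [0, 0, 0.85], "rotation": [0, 0, 0]}, {"linear": [0, 0, 0.95], "rotation": [0, 0, 0]}, {"linear": [0, 0, 1], "rotation": [0, 0, 0]}, {"linear": [0, 0, 1], "rotation": [0, 0, 0]}, {"linear": [0, 0, 1], "rotation": [0, 0, 0]}]'

```text
t: 24.43
tcp_pos: [435.5, 280.1, 132.5]
orientation: [[-1.0, 0.002, 0.001], [0.002, 1.0, 0.001], [-0.001, 0.001, -1.0]]
wrist_force: [0.1, 0.2, -1.9]
width: 22.6
```

Run:
```python
from h import *
to(434.9,280,120.5)
```

```text
t 24.43 tcp [435.5 280.1 132.5] lin [ 0.008 -0.002  0.15 ] rot [ 0.0005  0.0002 -0.0006] w 22.6 F [ 0.1  0.2 -1.9]
```

Call:
play_rows --series '[{"linear": [0, 0, 0.04], "rotation": [0, 0, 0]}, {"linear": [0, 0, 0.08], "rotation": [0, 0, 0]}, {"linear": [0, 0, 0.12], "rotation": [0, 0, 0]}, {"linear": [0, 0, 0.15], "rotation": [0, 0, 0]}, {"linear": [0, 0, 0.15], "rotation": [0, 0, 0]}, {"linear": [0, 0, 0.15], "rotation": [0, 0, 0]}]'

```text
t: 24.93
tcp_pos: [435.5, 280.1, 120.4]
orientation: [[-1.0, 0.002, 0.001], [0.002, 1.0, 0.001], [-0.001, 0.001, -1.0]]
wrist_force: [0.4, 0.0, -1.9]
width: 22.4
```

Call:
play_rows --series '[{"linear": [0, 0, 0.01], "rotation": [0, 0, 0]}, {"linear": [0, 0, 0.02], "rotation": [0, 0, 0]}, {"linear": [0, 0, 0.02], "rotation": [0, 0, 0]}, {"linear": [0, 0, 0.02], "rotation": [0, 0, 0]}]'

```text
t: 25.27
tcp_pos: [435.5, 280.1, 118.8]
orientation: [[-1.0, 0.002, 0.001], [0.002, 1.0, 0.001], [-0.001, 0.001, -1.0]]
wrist_force: [-0.3, 0.3, -2.2]
width: 22.6
```

Call:
play_rows --series '[{"linear": [0, 0, 0.01], "rotation": [0, 0, 0]}, {"linear": [0, 0, 0.015], "rotation": [0, 0, 0]}, {"linear": [0, 0, 0.015], "rotation": [0, 0, 0]}]'

```text
t: 25.52
tcp_pos: [435.9, 280.1, 118.3]
orientation: [[-1.0, 0.002, 0.001], [0.002, 1.0, 0.002], [-0.001, 0.002, -1.0]]
wrist_force: [-1.2, -1.2, 7.1]
width: 22.6
```

Seated. Releasing, lifting, then on to blue.

Call:
play_rows --series '[{"linear": [0, 0, 0], "rotation": [0, 0, 0]}, {"linear": [0, 0, 0], "rotation": [0, 0, 0]}, {"linear": [0, 0, 0], "rotation": [0, 0, 0]}, {"linear": [0, 0, 0], "rotation": [0, 0, 0]}, {"linear": [0, 0, 0], "rotation": [0, 0, 0]}, {"linear": [0, 0, 0], "rotation": [0, 0, 0]}, {"linear": [0, 0, 0], "rotation": [0, 0, 0]}, {"linear": [0, 0, 0], "rotation": [0, 0, 0]}]' --fingers 1

```text
t: 26.18
tcp_pos: [435.9, 280.1, 118.3]
orientation: [[-1.0, 0.002, 0.001], [0.002, 1.0, 0.002], [-0.001, 0.002, -1.0]]
wrist_force: [0.4, -0.4, 0.4]
width: 85.4
```

Call:
play_rows --series '[{"linear": [0, 0, -0.1], "rotation": [0, 0, 0]}, {"linear": [0, 0, -0.3], "rotation": [0, 0, 0]}, {"linear": [0, 0, -0.6], "rotation": [0, 0, 0]}, {"linear": [0, 0, -1], "rotation": [0, 0, 0]}, {"linear": [0, 0, -1], "rotation": [0, 0, 0]}]'

```text
t: 26.6
tcp_pos: [437.9, 281.4, 203.8]
orientation: [[-1.0, 0.002, 0.008], [0.002, 1.0, 0.006], [-0.008, 0.006, -1.0]]
wrist_force: [0.8, 0.8, -0.0]
width: 85.4
```

Run:
```python
from h import *
to(485,-271,230)
c=read_camera('scene');cv2.imwrite(f'pics/s8.png',c['color'][100:340,250:570,::-1].repeat(2,0).repeat(2,1))
```

```text
t 26.60 tcp [437.9 281.4 203.8] lin [-0.608 -6.902 -0.367] rot [ 0.002   0.0024 -0.0008] w 85.4 F [ 0.8  0.8 -0. ]
```

View pics/s8.png

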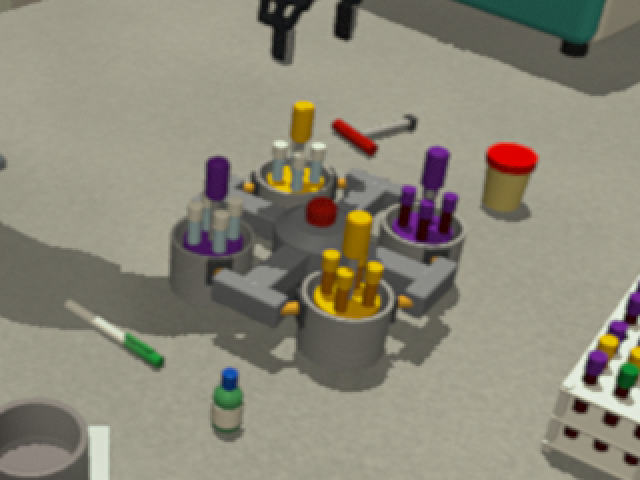

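All four rotor inserts are in place, opposite pairs matched. Going for blue.

Call:
play_rows --series '[{"linear": [-0.02, -0.25, -0.2], "rotation": [0.002, 0.002, -0.001]}, {"linear": [-0.05, -0.6, -0.35], "rotation": [0.002, 0.002, -0.001]}, {"linear": [-0.09, -1, -0.36], "rotation": [0.002, 0.002, -0.001]}]'

```text
t: 26.9
tcp_pos: [444.6, 201.6, 231.7]
orientation: [[-1.0, -0.004, 0.002], [-0.004, 1.0, 0.001], [-0.002, 0.001, -1.0]]
wrist_force: [1.2, -0.6, 0.6]
width: 85.5
```

Call:
play_rows --series '[{"linear": [-0.045, -0.5, 0], "rotation": [0, 0, 0]}, {"linear": [-0.09, -1, 0], "rotation": [0, 0, 0]}]'

```text
t: 27.07
tcp_pos: [451.8, 120.6, 231.8]
orientation: [[-1.0, -0.006, 0.003], [-0.006, 1.0, 0.001], [-0.003, 0.001, -1.0]]
wrist_force: [0.7, -0.5, 1.4]
width: 85.4
```

Call:
play_rows --series '[{"linear": [-0.045, -0.5, 0], "rotation": [0, 0, 0]}, {"linear": [-0.09, -1, 0], "rotation": [0, 0, 0]}]'

```text
t: 27.23
tcp_pos: [458.8, 38.6, 231.6]
orientation: [[-1.0, -0.006, 0.002], [-0.006, 1.0, 0.001], [-0.002, 0.001, -1.0]]
wrist_force: [1.8, 0.9, -0.1]
width: 85.2
```

Call:
play_rows --series '[{"linear": [-0.045, -0.5, 0], "rotation": [0, 0, 0]}, {"linear": [-0.09, -1, 0], "rotation": [0, 0, 0]}]'

```text
t: 27.4
tcp_pos: [465.8, -43.4, 231.4]
orientation: [[-1.0, -0.006, 0.002], [-0.006, 1.0, 0.001], [-0.002, 0.001, -1.0]]
wrist_force: [1.1, 0.3, -0.2]
width: 85.1
```

Call:
play_rows --series '[{"linear": [-0.045, -0.5, 0], "rotation": [0, 0, 0]}, {"linear": [-0.09, -1, 0], "rotation": [0, 0, 0]}]'

```text
t: 27.57
tcp_pos: [472.8, -125.4, 231.2]
orientation: [[-1.0, -0.006, 0.002], [-0.006, 1.0, 0.001], [-0.002, 0.001, -1.0]]
wrist_force: [1.2, -0.1, 0.3]
width: 85.3
```

Call:
play_rows --series '[{"linear": [-0.045, -0.5, 0], "rotation": [0, 0, 0]}, {"linear": [-0.09, -1, 0], "rotation": [0, 0, 0]}, {"linear": [-0.09, -1, 0], "rotation": [0, 0, 0]}]'

```text
t: 27.82
tcp_pos: [479.2, -214.3, 230.9]
orientation: [[-1.0, 0.004, 0.001], [0.004, 1.0, -0.003], [-0.001, -0.003, -1.0]]
wrist_force: [0.1, -0.2, 0.1]
width: 85.3
```

Run:
```python
from kn import *
to(485,-270.5,230)
c=read_camera('wrist');W=cloud(c);hsv=cv2.cvtColor(c['color'],cv2.COLOR_RGB2HSV)
m=(W[...,2]>118)&(W[...,2]<155)&(hsv[...,0]>95)&(hsv[...,0]<115)&(hsv[...,1]>120)
p=W[m];print(len(p),p.min(0),p.max(0),(p.min(0)+p.max(0))/2)
```

```text
t 27.82 tcp [ 479.2 -214.3  230.9] lin [-0.075 -0.702  0.014] rot [-0.0011  0.0004 -0.0012] w 85.3 F [ 0.1 -0.2  0.1]
1123 [ 474.45095535 -281.04841546  118.11680708] [ 497.12688002 -258.75273593  146.45129373] [ 485.78891769 -269.90057569  132.28405041]
```

Call:
play_rows --series '[{"linear": [-0.04, -0.35, 0], "rotation": [-0.001, 0, -0.001]}, {"linear": [-0.08, -0.7, 0], "rotation": [-0.001, 0, -0.001]}, {"linear": [-0.08, -0.7, 0.2], "rotation": [-0.001, 0, -0.001]}, {"linear": [-0.08, -0.7, 0.4], "rotation": [-0.001, 0, -0.001]}, {"linear": [-0.08, -0.7, 0.6], "rotation": [-0.001, 0, -0.001]}, {"linear": [-0.08, -0.7, 0.8], "rotation": [-0.001, 0, -0.001]}, {"linear": [-0.08, -0.7, 0.9], "rotation": [-0.001, 0, -0.001]}, {"linear": [-0.08, -0.7, 0.9], "rotation": [-0.001, 0, -0.001]}, {"linear": [-0.08, -0.7, 0.9], "rotation": [-0.001, 0, -0.001]}]'

```text
t: 28.62
tcp_pos: [485.9, -265.4, 158.7]
orientation: [[-1.0, -0.003, -0.0], [-0.003, 1.0, 0.003], [0.0, 0.003, -1.0]]
wrist_force: [0.3, 0.2, -0.2]
width: 85.6
```

Run:
```python
from h import *
to(485.3,-270.4,106.5)
```

```text
t 28.62 tcp [ 485.9 -265.4  158.7] lin [ 0.007 -0.065  0.652] rot [ 0.001  -0.      0.0008] w 85.6 F [ 0.3  0.2 -0.2]
```

Call:
play_rows --series '[{"linear": [0.007, -0.065, 0.12], "rotation": [0.001, 0, 0.001]}, {"linear": [0.007, -0.065, 0.28], "rotation": [0.001, 0, 0.001]}, {"linear": [0.007, -0.065, 0.45], "rotation": [0.001, 0, 0.001]}, {"linear": [0.007, -0.065, 0.58], "rotation": [0.001, 0, 0.001]}, {"linear": [0.007, -0.065, 0.65], "rotation": [0.001, 0, 0.001]}, {"linear": [0.007, -0.065, 0.65], "rotation": [0.001, 0, 0.001]}, {"linear": [0.007, -0.065, 0.65], "rotation": [0.001, 0, 0.001]}]'

```text
t: 29.2
tcp_pos: [485.4, -270.5, 106.7]
orientation: [[-1.0, 0.001, -0.0], [0.001, 1.0, -0.0], [0.0, -0.0, -1.0]]
wrist_force: [-0.2, 0.1, 0.5]
width: 85.4
```

Call:
play_rows --series '[{"linear": [0, 0, 0], "rotation": [0, 0, 0]}, {"linear": [0, 0, 0], "rotation": [0, 0, 0]}, {"linear": [0, 0, 0], "rotation": [0, 0, 0]}, {"linear": [0, 0, 0], "rotation": [0, 0, 0]}, {"linear": [0, 0, 0], "rotation": [0, 0, 0]}, {"linear": [0, 0, 0], "rotation": [0, 0, 0]}, {"linear": [0, 0, 0], "rotation": [0, 0, 0]}, {"linear": [0, 0, 0], "rotation": [0, 0, 0]}, {"linear": [0, 0, 0], "rotation": [0, 0, 0]}, {"linear": [0, 0, 0], "rotation": [0, 0, 0]}]' --fingers -1 --newtons 50

```text
t: 30.03
tcp_pos: [485.6, -270.8, 107.1]
orientation: [[-1.0, 0.001, 0.0], [0.001, 1.0, -0.0], [-0.0, -0.0, -1.0]]
wrist_force: [-0.7, -0.3, 5.4]
width: 22.6
```

Run:
```python
from h import *
to(485.3,-270.4,106.5)
```

```text
t 30.03 tcp [ 485.6 -270.8  107.1] lin [0.003 0.004 0.007] rot [-0.0001  0.0001 -0.0003] w 22.6 F [-0.7 -0.3  5.4]
```

Call:
play_rows --series '[{"linear": [0, 0, -0.05], "rotation": [0, 0, 0]}, {"linear": [0, 0, -0.12], "rotation": [0, 0, 0]}, {"linear": [0, 0, -0.25], "rotation": [0, 0, 0]}, {"linear": [0, 0, -0.4], "rotation": [0, 0, 0]}, {"linear": [0, 0, -0.6], "rotation": [0, 0, 0]}, {"linear": [0, 0, -0.8], "rotation": [0, 0, 0]}, {"linear": [0, 0, -1], "rotation": [0, 0, 0]}, {"linear": [0, 0, -1], "rotation": [0, 0, 0]}]'

```text
t: 30.7
tcp_pos: [486.8, -271.5, 190.6]
orientation: [[-1.0, 0.001, 0.005], [0.001, 1.0, -0.003], [-0.005, -0.003, -1.0]]
wrist_force: [0.4, -0.9, -2.1]
width: 22.8
```

Call:
play_rows --series '[{"linear": [-0.1, 0.1, -0.05], "rotation": [0, 0, 0]}, {"linear": [-0.25, 0.25, -0.1], "rotation": [0, 0, 0]}, {"linear": [-0.45, 0.5, -0.1], "rotation": [0, 0, 0]}, {"linear": [-0.65, 0.75, -0.1], "rotation": [0, 0, 0]}, {"linear": [-0.8, 0.95, -0.1], "rotation": [0, 0, 0]}, {"linear": [-0.8, 0.95, -0.1], "rotation": [0, 0, 0]}]'

```text
t: 31.2
tcp_pos: [554.1, -189.3, 197.9]
orientation: [[-1.0, -0.006, 0.006], [-0.006, 1.0, 0.001], [-0.006, 0.001, -1.0]]
wrist_force: [-0.4, 0.2, -2.2]
width: 22.8
```

Run:
```python
from h import *
to(565,-175,140)
```

```text
t 31.20 tcp [ 554.1 -189.3  197.9] lin [-0.133  0.178  0.725] rot [0.0003 0.0018 0.0018] w 22.8 F [-0.4  0.2 -2.2]
```

Call:
play_rows --series '[{"linear": [-0.07, 0.09, 0], "rotation": [0, 0.002, 0.002]}, {"linear": [-0.13, 0.18, 0], "rotation": [0, 0.002, 0.002]}, {"linear": [-0.13, 0.18, 0], "rotation": [0, 0.002, 0.002]}, {"linear": [-0.13, 0.18, 0], "rotation": [0, 0.002, 0.002]}, {"linear": [-0.13, 0.18, 0], "rotation": [0, 0.002, 0.002]}]'

```text
t: 31.62
tcp_pos: [564.0, -175.5, 197.9]
orientation: [[-1.0, 0.001, -0.001], [0.001, 1.0, 0.0], [0.001, 0.0, -1.0]]
wrist_force: [-0.4, 0.1, -2.6]
width: 22.9
```

Run:
```python
from h import *
to(565,-175,140)
c=read_camera('wrist');cv2.imwrite(f'pics/w9.png',c['color'][:,:,::-1])
```

```text
t 31.62 tcp [ 564.  -175.5  197.9] lin [-0.014  0.006  0.724] rot [ 0.0001 -0.0004 -0.0004] w 22.9 F [-0.4  0.1 -2.6]
```

View pics/w9.png

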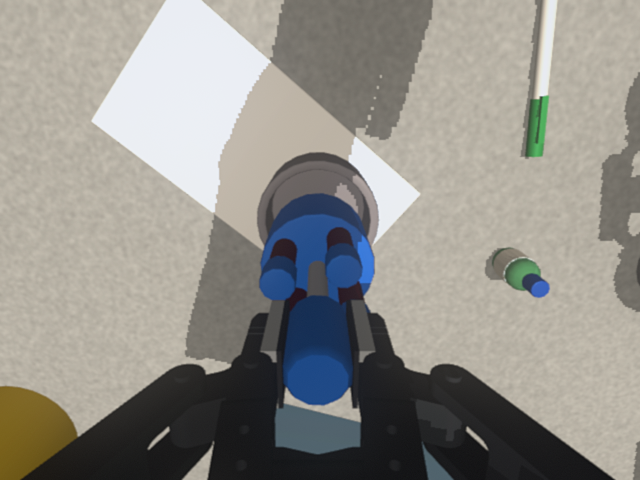

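Blue (block at (316,240)) is centred over the nest cup. Lowering to a seat expected at about 119.1.

Call:
play_rows --series '[{"linear": [-0.012, 0.006, 0.1], "rotation": [0, 0, 0]}, {"linear": [-0.012, 0.006, 0.25], "rotation": [0, 0, 0]}, {"linear": [-0.012, 0.006, 0.4], "rotation": [0, 0, 0]}, {"linear": [-0.012, 0.006, 0.55], "rotation": [0, 0, 0]}, {"linear": [-0.012, 0.006, 0.7], "rotation": [0, 0, 0]}, {"linear": [-0.012, 0.006, 0.8], "rotation": [0, 0, 0]}, {"linear": [-0.012, 0.006, 0.85], "rotation": [0, 0, 0]}, {"linear": [-0.012, 0.006, 0.85], "rotation": [0, 0, 0]}, {"linear": [-0.012, 0.006, 0.85], "rotation": [0, 0, 0]}]'

```text
t: 32.42
tcp_pos: [564.9, -175.5, 130.1]
orientation: [[-1.0, 0.002, -0.001], [0.002, 1.0, 0.0], [0.001, 0.0, -1.0]]
wrist_force: [-0.8, 0.0, -1.9]
width: 23.2
```

Run:
```python
from h import *
to(565,-175,120.5)
```

```text
t 32.42 tcp [ 564.9 -175.5  130.1] lin [-0.002  0.006  0.12 ] rot [ 0.0001 -0.0003 -0.0007] w 23.2 F [-0.8  0.  -1.9]
```

Call:
play_rows --series '[{"linear": [0, 0, 0.03], "rotation": [0, 0, 0]}, {"linear": [0, 0, 0.06], "rotation": [0, 0, 0]}, {"linear": [0, 0, 0.09], "rotation": [0, 0, 0]}, {"linear": [0, 0, 0.11], "rotation": [0, 0, 0]}, {"linear": [0, 0, 0.11], "rotation": [0, 0, 0]}, {"linear": [0, 0, 0.11], "rotation": [0, 0, 0]}]'

```text
t: 32.92
tcp_pos: [564.8, -175.5, 121.3]
orientation: [[-1.0, 0.002, -0.001], [0.002, 1.0, 0.0], [0.001, 0.0, -1.0]]
wrist_force: [0.6, -0.2, -2.6]
width: 22.7
```

Call:
play_rows --series '[{"linear": [0, 0, 0.01], "rotation": [0, 0, 0]}, {"linear": [0, 0, 0.02], "rotation": [0, 0, 0]}, {"linear": [0, 0, 0.02], "rotation": [0, 0, 0]}, {"linear": [0, 0, 0.02], "rotation": [0, 0, 0]}]'

```text
t: 33.25
tcp_pos: [564.8, -175.4, 119.7]
orientation: [[-1.0, 0.002, -0.001], [0.002, 1.0, 0.0], [0.001, 0.0, -1.0]]
wrist_force: [-0.6, 0.0, -3.0]
width: 22.6
```

Call:
play_rows --series '[{"linear": [0, 0, 0.008], "rotation": [0, 0, 0]}, {"linear": [0, 0, 0.016], "rotation": [0, 0, 0]}, {"linear": [0, 0, 0.016], "rotation": [0, 0, 0]}]'

```text
t: 33.5
tcp_pos: [565.0, -175.6, 119.1]
orientation: [[-1.0, 0.002, -0.0], [0.002, 1.0, 0.0], [0.0, 0.0, -1.0]]
wrist_force: [-2.9, 1.0, 4.7]
width: 22.4
```

Contact at 119.1, as expected. Releasing and backing away.

Call:
play_rows --series '[{"linear": [0, 0, 0], "rotation": [0, 0, 0]}, {"linear": [0, 0, 0], "rotation": [0, 0, 0]}, {"linear": [0, 0, 0], "rotation": [0, 0, 0]}, {"linear": [0, 0, 0], "rotation": [0, 0, 0]}, {"linear": [0, 0, 0], "rotation": [0, 0, 0]}, {"linear": [0, 0, 0], "rotation": [0, 0, 0]}, {"linear": [0, 0, 0], "rotation": [0, 0, 0]}, {"linear": [0, 0, 0], "rotation": [0, 0, 0]}]' --fingers 1

```text
t: 34.17
tcp_pos: [565.0, -175.6, 119.1]
orientation: [[-1.0, 0.002, -0.0], [0.002, 1.0, 0.0], [0.0, 0.0, -1.0]]
wrist_force: [0.2, -0.5, 0.7]
width: 85.4
```

Call:
play_rows --series '[{"linear": [0, 0, -0.1], "rotation": [0, 0, 0]}, {"linear": [0, 0, -0.3], "rotation": [0, 0, 0]}, {"linear": [0, 0, -0.6], "rotation": [0, 0, 0]}, {"linear": [0, 0, -1], "rotation": [0, 0, 0]}, {"linear": [0, 0, -1], "rotation": [0, 0, 0]}]'

```text
t: 34.58
tcp_pos: [567.6, -176.7, 205.2]
orientation: [[-1.0, 0.003, 0.008], [0.003, 1.0, -0.002], [-0.008, -0.002, -1.0]]
wrist_force: [2.0, 0.5, -0.1]
width: 84.9
```

Call:
play_rows --series '[{"linear": [0, -0.3, -0.3], "rotation": [0, 0, 0]}, {"linear": [0.1, -0.6, -0.5], "rotation": [0, 0, 0]}, {"linear": [0.2, -0.9, -0.5], "rotation": [0, 0, 0]}, {"linear": [0.2, -0.9, -0.5], "rotation": [0, 0, 0]}, {"linear": [0.2, -0.9, -0.5], "rotation": [0, 0, 0]}]'

```text
t: 35.0
tcp_pos: [550.4, -250.4, 245.9]
orientation: [[-1.0, 0.006, 0.009], [0.006, 1.0, -0.003], [-0.009, -0.003, -1.0]]
wrist_force: [0.2, 0.4, -0.6]
width: 85.2
```

Run:
```python
from h import *
to(485,-271,230)
for n in ['top','scene']:
    c=read_camera(n);cv2.imwrite(f'pics/{n}f.png',c['color'][:,:,::-1]);W=cloud(c);hsv=cv2.cvtColor(c['color'],cv2.COLOR_RGB2HSV)
    m=((W[...,2]>146)&(W[...,2]<166)&(hsv[...,1]>100)&(W[...,0]>350)&(W[...,0]<800)&(W[...,1]>-350)&(W[...,1]<450)).astype(np.uint8)
    k,l,st,ce=cv2.connectedComponentsWithStats(m)
    print(n)
    for i in range(1,k):
        if st[i,4]<30: continue
        p=W[l==i]
        print(((p.max(0)+p.min(0))/2).round(1),'topz %.1f'%np.percentile(p[:,2],90),np.median(hsv[l==i],0)[0])
```

```text
t 35.00 tcp [ 550.4 -250.4  245.9] lin [ 0.817 -0.262  0.193] rot [-0.0009  0.0027 -0.0019] w 85.2 F [ 0.2  0.4 -0.6]
top
[613.6 154.3 153.2] topz 156.9 27.0
[585.5 306.2 152.8] topz 157.2 141.0
[ 563.6 -175.1  153.3] topz 157.5 105.0
[461.  126.2 153.8] topz 157.1 142.0
[435.5 277.8 152.9] topz 157.8 28.0
scene
[438.7 278.3 152.4] topz 158.0 23.0
[589.5 304.9 152.8] topz 158.1 141.0
[464.9 124.7 152.8] topz 157.7 141.0
[617.4 153.1 152.8] topz 157.7 22.0
[ 566.5 -177.1  152.7] topz 157.6 109.0
```

View pics/scenef.png

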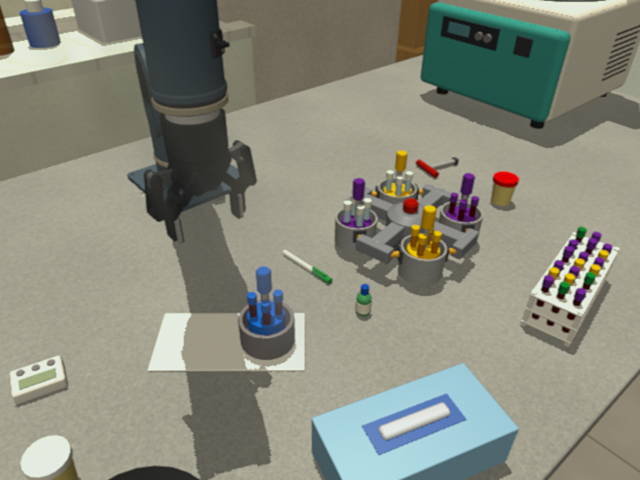

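View pics/topf.png

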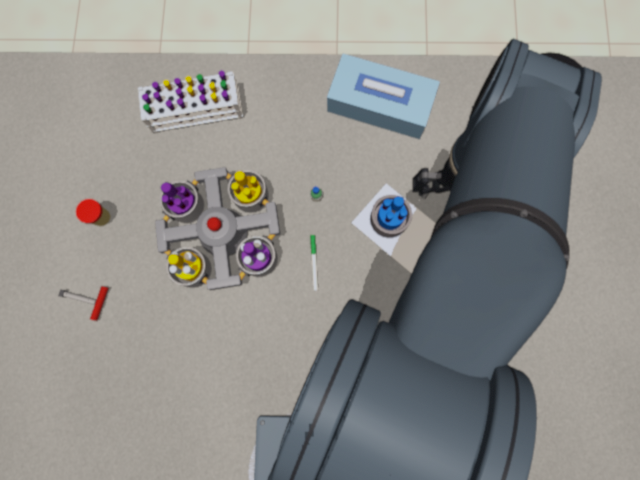

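Both views show every insert upright and seated, with all knob tops at about 157 mm. Opposite pairs match, blue is in the nest, and the gripper is clear.

```bash
python3 -c "
from plant import hand_in
print(hand_in())"
```

```text
the job is handed in; nothing more can be done
None
```

The rotor is rebalanced and I handed the job in at about 35 s of the 99 s allowed. I moved the inserts in this order:
1. Blue went onto the clear half of the tray.
2. The purple counterweight went into blue's old bucket, opposite the purple sample.
3. The yellow counterweight went from the grey holder into the freed bucket, opposite the yellow sample.
4. Blue went from the tray into the grey holder.

**Set-downs:** I lowered each insert until it touched down, at about the height expected from where it was gripped. The highest wrist force I read was about 16 N, when seating the purple counterweight.

**Last checks:** The top and scene cameras both show all five inserts upright, with knob tops at about 157–158 mm (156 expected when fully seated). The colour pairs sit opposite each other, blue stands in the holder, and the gripper is open and touching nothing.

**Disagreement:** The two cameras differ by about 3–4 mm in x, close to their 2 mm calibration tolerance each. I relied on the wrist camera for grasping, and it matched where the grips landed. No check failed.

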